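# Set the kiln-post gauge to a sample post

### The arm

A 7-joint arm with a two-finger parallel gripper is mounted at the origin on a cart in front of the work surface, level with it; the furniture and walls round the work are solid. World frame = base frame: x ahead of the robot, y to its left, z up, the work surface at z = 0. Lengths are in mm, angles in rad, forces in N, time in s.
With the tool pointing down it reaches from about 400 to 850 mm from the base axis. Payload 6.9 kg.
Tool frame: the origin (TCP) lies between the finger pads, 19 mm behind the fingertips; this is the grasp point; z points along the fingers, y is the line along which they close (so a half turn about z gives the same grasp; the last joint's range is limited). The gripper opens to 85 mm and grips with 20 to 120 N. Pads are 22 mm wide; open, the fingers measure 114 mm over their backs; the gripper's body (76 mm by 85 mm) begins 54 mm behind the grasp point. The pads swing forward as they close: fully open they stand 13 mm farther back than shut.
Start: joints at [-1.149, 0.507, -0.238, 1.5, 0.126, 1.149, -0.155], TCP at [194.129, 594.076, 249.975] pointing down, gripper open.
Joint ranges: [-3.08, 3.08], [-0.24, 2.05], [-1.43, 1.35], [0, 2.5], [-1.52, 4.66], [0.17, 1.96], [-2.89, 2.89]. Speed limits (rad/s): [2.39, 2.39, 3.14, 3.14, 3.14, 3.14, 3.14].

### API

Orientations are given as a 3x3 rotation matrix whose columns are the frame's x, y, z axes.
In Python, from rig import bot gives the robot as it stands.
- The arm moves only by the tool jog_arm, never from a script. Its argument "steps" is a list of rows, each an object of numbers: "tx", "ty", "tz": the shift along the tool's x, y, z as a fraction of full scale; "rx", "ry", "rz": the turn, a rotation vector about the tool's x, y, z as a fraction of full scale. A call has exactly 8 rows; each row is the pose to reach, as a shift and turn from the pose commanded when the call began, along the tool's axes at that moment, turning the shorter way round; what a row does not reach only later rows make up. Full scale, the value 1, is 0.1 m for a shift and 180 degrees for a turn. A row lasts 1/8 s, in which the tool goes at most 62.5 mm and 10.7 degrees, less where a joint would pass 70% of its speed; a pose out of reach is approached as far as the arm can. A call with a number of a shift or a turn outside -1 to 1 is refused whole. A call with a gripper value outside its range is refused whole. "claw" is the closure, from -1 (fully open) to 1 (shut), so that 0 is half open, set as the call begins (left out, the last holds). The fingers move at their own pace and stop on an object; the grip force is fixed at half the most. Time passes only in rows, so rows that repeat a pose let the fingers close, or fill a call up. It gives the time, the measured TCP pose, the force, the opening and the grip force at its end, in the units of the state.
- bot.get_obs(): the state, without advancing time (a new reading comes with each control period).
- bot.camera(name): name is "scene" or "top" or "wrist"; returns a dict with "img" (420x560x3 uint8, red, green, blue), "range_z" (420x560 float32, mm along the optical axis (not along the pixel's ray), 0 where there is no reading), "intrinsics" (3x3 intrinsics, pixels), "dist_coeffs" ([k1, k2, p1, p2, k3] as OpenCV has them; the pictures are not rectified), "origin" and "orientation" of the camera in the world. Camera axes: x right, y up, looking along -z (the intrinsics and any distortion apply to the point x, -y, -z); pixel columns grow to the right and rows downward; lengths in mm; the calibration is good to about 2 mm. A picture is of the moment at which its call begins.
- bot.sign_off(): hands the job in; it is judged then, once.
The state is a dict: "time": time; "joints": joint angles; "joint_velocities": joint speeds; "effort": joint torques, N m; "position": TCP position; "tool_rot": TCP orientation; "contact_force": force on the tool from outside, world axes, zero at the start; "moment": the same for the moment, N m; "opening": opening from 0.0 (shut) to 1.0 (fully open); "finger_force": force on a finger pad.
Only numpy, scipy, OpenCV 4.12 (cv2) and the standard library are available. Lean on these libraries where they do the work, as an engineer would, in place of code of your own. Each camera call takes 0.05 s, during which the arm holds its last target. There are 200 camera calls.

### The job

Lay the shortest of the three lying kiln posts lengthwise on the sloping rail of the post gauge, let go, slide the red-knobbed stop down until the post is nipped snugly between fence and stop, and lock the stop there by throwing the yellow cam lever up the slope, over centre, to its end. Then take the post out and leave it lying in the middle of the plywood ware board, with the stop still locked at its setting. Leave the other two posts and the mug where they are.

Things in the scene. Friction and masses are not known exactly. Their poses are not given: they have to be found in the camera images.
- post_3: the sample: shortest of the three buff, hollow, triangular kiln posts, 100 long x 42 wide x 38 high, about 66 g, lying on a flat side, apex up. Origin: centre of its underside; x along its length, y across, z up. Grip it across y near the bottom, where it is widest. The three posts change places.
- post_2: bystander kiln post, 125 long (x) x 35 wide x 32 high, lying. Origin: centre of underside.
- post_7: bystander kiln post, 150 long (x) x 46 wide x 42 high, lying. Origin: centre of underside.
- mug_1: reddish mug standing at the back, 90 high; a bystander. Origin: centre of underside.
- fence_foot (a point): foot of the fence on the middle line of the rail's top, 35 above the worktop. x up the slope along the rail, y across, z square to the rail; the fence's face (40 wide, 33 high) is the plane x = 0. A post on the rail has its underside at z = 0 and its length along x; it overhangs the rail on both sides with over 20 of free air below, so fingers can straddle it.
- stop_slide (a joint): the sliding stop: 0 when its face is 80 mm from the fence's face, grows up the slope (m) to 0.085; gap = 80 mm + value, so a 100 mm post is nipped at 0.020. Unlocked it slides with about 2 N and stays where it is left; locked it resists 10 N and more.
- stop_face (a point): centre of the stop's lower face (plate 34 wide, 36 high above the rail), 18 above the rail's top; same axes as fence_foot.
- stop_knob (a point): the point at which to put the TCP to grip the stop: on the axis of the red round knob, 16 in diameter, 26 long, its axis square to the rail. The point is 55 above the rail's top and 18 up the slope from the stop's face; the knob ends 7 beyond it and stands on the stop's block, whose top (26 wide) is 33 above the rail.
- lever_pivot (a point): the cam lever's hinge axis, 50 above the rail's top and 235 up the slope from the fence; axis along fence_foot's y. It sits between the blue cheeks of the clamp head (34 along the slope, 41 across, top 60 above the rail), through which the stop's steel rod runs.
- cam_lever (a joint): angle of the cam lever (rad): 0 = open, square to the rail; it grows as the lever is thrown up the slope and ends at 1.5, lying nearly along the rail. Dead centre is at 1.2: short of it the spring of the cam pushes it back (about 2 to 5 N at the knob), past it the spring draws it on to its end and holds it there.
- lever_knob (a point): centre of the lever's yellow grip, 16 in diameter and 24 long, its axis along the lever; it lies 59 from lever_pivot and goes round it as the lever turns (open: 59 above the pivot, square to the rail). It can be pinched across fence_foot's y and led round with the tool's tilt unchanged. Locked, it is 294 up the slope and 54 above the rail, clear of the cheeks.
- gauge: the post gauge: fixed wooden stand, base 310 x 86 x 15, with an aluminium rail 24 wide and 14 thick climbing away from the robot at 35 degrees, a dark steel fence at its low end, the sliding stop and a blue clamp head. Origin: on the worktop under the fence's foot; x horizontal toward the rail's high end.
- ware_board: fixed plywood ware board, 150 (x) x 130 (y), 12 thick, lying on the worktop to the right of the gauge. Origin: centre of its underside; its top is 12 above.
There are look-alikes about, which are no part of the job. What is shaped like the post_3 but orange or turquoise is not meant.

How it is judged (in metres and radians):
On the way, in this order (a step that is already met when the one before it is completed fails the run):
1. the 100 mm post lies lengthwise on the rail between fence and stop, let go, with the lever still open (x of post_3 in the frame of fence_foot between 0.045 and 0.095 m and y of post_3 in the frame of fence_foot between -0.012 and 0.012 m and z of post_3 in the frame of fence_foot between -0.006 and 0.006 m and angle between the x axis of post_3 and the x axis of fence_foot, either way round below 0.15 rad and contact force between the fingers and post_3 below 0.3 N and value of joint cam_lever below 0.6 rad), for 0.2 s.
2. the post lies nipped between fence and stop (gap 98 to 102 mm), with the lever still open (value of joint stop_slide between 0.018 and 0.022 m and x of post_3 in the frame of fence_foot below 0.053 m and z of post_3 in the frame of fence_foot below 0.006 m and value of joint cam_lever below 0.6 rad), for 0.2 s.
3. the lever is thrown over centre to its end while the post is still nipped (value of joint cam_lever above 1.4 rad and value of joint stop_slide between 0.018 and 0.022 m and x of post_3 in the frame of fence_foot below 0.053 m and z of post_3 in the frame of fence_foot below 0.006 m), for 0.2 s.
At the end, for the whole second after the job is handed in: the cam lever is at its locked end (over 1.4 rad), the stop's gap is still 98 to 102 mm, and the 100 mm post lies at rest on the ware board, its middle within 40 mm of the board's middle along each side, its length level within about 7 degrees (value of joint cam_lever above 1.4 rad and value of joint stop_slide between 0.018 and 0.022 m and x of post_3 in the frame of ware_board between -0.04 and 0.04 m and y of post_3 in the frame of ware_board between -0.04 and 0.04 m and distance between post_3 and ware_board below 0.06 m and contact force between post_3 and ware_board above 0.1 N and angle between post_3's own x axis and vertical between 1.45 and 1.69 rad and linear speed of post_3 below 0.02 m/s); the robot touches nothing.
It fails at once if another kiln post is moved by more than 30 mm (distance of any of post_2, post_7 from where it was at the start of the episode above 0.03 m).
It fails at once if the mug is moved by more than 30 mm (distance of mug_1 from where it was at the start of the episode above 0.03 m).
It also fails if it takes over 72 s, if anything falls off the work surface, if the arm or the gripper's body presses on something with over 40 N, if the wrist force passes 120 N, or if a joint passes its speed limit or range.

## Working session

There is one attempt and no reset: what is moved stays moved. The work goes in short steps, Python scripts to look and compute and a tool call to move; the robot and the scene stay as the last step left them, time stands still between calls to the robot, and variables do not carry over. Pictures are saved under pics/ and viewed, at most 10 in all, crops included, and the job is handed in when it is done.

Besides the shell and the picture viewer there is one more tool, called after "Emit:" by a JSON object that holds its "method" and its "body". jog_arm: Moves the arm, as the interface text tells. Shift numbers are shares of 0.1 m and turn numbers shares of 180 degrees, none past 1 either way. Its arguments: {"type":"object","properties":{"steps":{"type":"array","items":{"type":"object","properties":{"tx":{"type":"number","minimum":-1,"maximum":1},"ty":{"type":"number","minimum":-1,"maximum":1},"tz":{"type":"number","minimum":-1,"maximum":1},"rx":{"type":"number","minimum":-1,"maximum":1},"ry":{"type":"number","minimum":-1,"maximum":1},"rz":{"type":"number","minimum":-1,"maximum":1}}}},"claw":{"type":"number"}},"required":["steps"]}

```bash
ls; mkdir -p pics
cat > h.py <<'E'
import numpy as np, cv2
from rig import bot
def shot(n):
    c=bot.camera(n); np.savez(f'{n}.npz',**{k:np.array(v) for k,v in c.items()}); return c
def load(n): return dict(np.load(f'{n}.npz'))
def cloud(c):
    K=np.array(c['intrinsics']);d=np.array(c['dist_coeffs'],float)
    h,w=c['range_z'].shape
    u,v=np.meshgrid(np.arange(w),np.arange(h))
    p=cv2.undistortPoints(np.stack([u,v],-1).reshape(-1,1,2).astype(np.float64),K,d).reshape(h,w,2)
    z=c['range_z'].astype(float)
    P=np.stack([p[...,0]*z,-p[...,1]*z,-z],-1)
    W=P@np.array(c['orientation']).T+np.array(c['origin'])
    W[z==0]=np.nan
    return W
def save(c,f): cv2.imwrite('pics/'+f,np.ascontiguousarray(np.array(c['img'])[...,::-1]))
E
python3 - <<'E'
from h import *
for n in ('scene','top'):
    c=shot(n); save(c,n+'1.png'); print(n,c['origin'],c['orientation'],(c['range_z']==0).mean())
o=bot.get_obs(); print(o)
E
```

```text
pics
scene [ -40.90809835 -566.71246033 1104.68187383] [[ 0.64658804  0.56149527 -0.51637872]
 [-0.76264192  0.49120473 -0.42082682]
 [ 0.0173554   0.66591365  0.74582693]] 0.004200680272108843
top [ 363.93980488  -59.97442122 1411.54139783] [[-0.01218047  0.9830373  -0.18300082]
 [-0.99981076 -0.01474964 -0.01268451]
 [-0.01516855  0.18281169  0.98303093]] 0.0038945578231292517
{'time': 0.1, 'joints': array([-1.14946545,  0.50827012, -0.23753987,  1.50103305,  0.12569669,
        1.14891724, -0.15479183]), 'joint_velocities': array([-0.00182099, -0.00095043,  0.00086712, -0.00348479, -0.00061114,
        0.00090379,  0.00125757]), 'effort': array([-4.33620778e-03, -6.21830750e+01, -2.19443008e+00, -2.50205237e+01,
        1.25226716e-02,  7.83413008e-03,  3.55359603e-06]), 'position': array([194.06118256, 593.66009669, 249.20665763]), 'tool_rot': array([[-9.50546675e-01,  3.10581359e-01, -4.87157200e-04],
       [ 3.10581740e-01,  9.50545387e-01, -1.56508063e-03],
       [-2.30198409e-05, -1.63898432e-03, -9.99998657e-01]]), 'contact_force': array([-0.12925218,  0.20662315, -0.36808044]), 'moment': array([ 0.00882296, -0.00497291, -0.03081347]), 'finger_force': 0.0, 'opening': 0.998215051474744}
```

View pics/scene1.png

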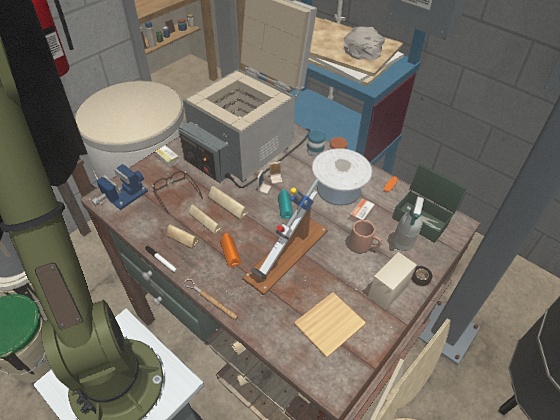

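View pics/top1.png

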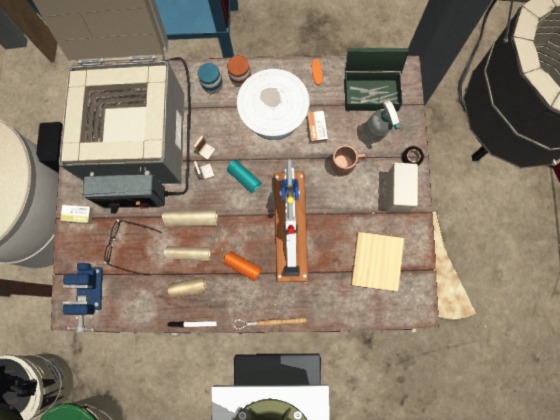

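The scene shows the gauge mid-table. In the top view the buff posts are at px (190,219), (187,254) and (187,288), the last being the shortest. The gauge runs from fence (291,272) to lever (290,195), and the board is at (379,262).

Run:
```python
from h import *
for n in ('top','scene'):
    c=load(n); W=cloud(c); hsv=cv2.cvtColor(c['img'],cv2.COLOR_RGB2HSV)
    z=W[...,2]
    inb=(W[...,0]>300)&(W[...,0]<900)&(W[...,1]>-450)&(W[...,1]<450)
    def rep(name,m,k=3,mn=6):
        nl,L,S,C=cv2.connectedComponentsWithStats(m.astype(np.uint8))
        for i in np.argsort(-S[1:,4])[:k]+1:
            if S[i,4]<mn: continue
            P=W[L==i]; P=P[~np.isnan(P).any(1)]
            r=cv2.minAreaRect(P[:,:2].astype(np.float32))
            print(n,name,S[i,4],C[i].round(0),'mean',P.mean(0).round(1),'rect',np.round(r[0],1),np.round(r[1],1),round(r[2],1),'z',np.percentile(P[:,2],[2,50,98]).round(1))
    H,Sa,V=[hsv[...,i] for i in range(3)]
    rep('posts',inb&(z>6)&(z<60)&(W[...,1]>120)&(W[...,0]<650)&(H>10)&(H<30)&(Sa>30)&(Sa<140)&(V>90),6,60)
    rep('board',inb&(z>5)&(z<25)&(W[...,1]<-100)&(H>10)&(H<30)&(Sa>60)&(V>130),2,100)
    rep('red',inb&(z>40)&((H<5)|(H>174))&(Sa>170)&(V>100),3)
    rep('yellow',inb&(z>100)&(H>22)&(H<32)&(Sa>160)&(V>120),3)
    rep('blue',inb&(z>60)&(H>105)&(H<125)&(Sa>130),3)
    rep('dark fence',inb&(z>25)&(z<80)&(V<70)&(abs(W[...,1]+70)<60)&(W[...,0]<560),3)
```

```text
top posts 823 [190. 217.] mean [615.6 215.5  28.7] rect [620.  217.2] [ 46.7 150.9] 0.2 z [ 8.4 29.4 46.3]
top posts 575 [187. 253.] mean [518.2 223.   23.3] rect [520.  228.1] [133.8  39.5] 85.9 z [ 7.1 24.  36.4]
top posts 553 [187. 287.] mean [421.8 221.6  26.4] rect [423.6 226.4] [ 45.2 104.8] 11.1 z [ 7.5 27.2 41.6]
top board 2533 [377. 261.] mean [ 488.4 -302.1   13. ] rect [ 492.1 -303.8] [136.3 158.6] 81.2 z [ 6.8 13.  19.1]
top board 290 [305. 231.] mean [ 575.7 -103.9   15. ] rect [ 589.7 -106.2] [310.2  12.8] 0.2 z [ 6.7 15.  21. ]
top red 32 [290. 229.] mean [557.5 -63.5 163.6] rect [558.9 -63.8] [12.4 17.2] 89.2 z [153.  164.9 169.8]
top yellow 20 [290. 199.] mean [611.9 -62.7 270.4] rect [611.9 -63.4] [ 9.2 16.6] 89.3 z [262.  271.8 274.7]
top blue 79 [284. 188.] mean [651.6 -48.5 206.5] rect [651.1 -49.2] [ 9.9 55.7] 89.3 z [174.4 215.1 229.3]
top blue 69 [295. 188.] mean [651.7 -76.6 206.3] rect [651.9 -76.3] [53.1  8.4] 3.0 z [172.2 215.6 229.2]
top dark fence 59 [291. 269.] mean [466.4 -63.3  50.9] rect [466.3 -63.9] [32.3 15. ] 89.0 z [40.3 49.6 62.2]
scene posts 5
[... 282 characters left out ...]
.   36.5] 87.8 z [ 7.  21.6 34.3]
scene board 2348 [330. 324.] mean [ 480.7 -307.1   10.9] rect [ 483.9 -305.1] [129.4 150.8] 80.8 z [ 6.3 11.  15.5]
scene board 209 [291. 263.] mean [ 565.8 -103.6   14.2] rect [ 587.8 -104.7] [  9.3 308. ] 90.0 z [ 9.6 14.1 19.8]
scene red 20 [280. 228.] mean [552.5 -66.9 161.3] rect [552.4 -67.7] [11.  14.2] 34.7 z [150.6 162.1 166.6]
scene yellow 22 [293. 190.] mean [604.1 -66.1 269.4] rect [604.6 -65.9] [13.2  9.2] 73.7 z [264.6 268.9 274.4]
scene blue 25 [303. 200.] mean [632.6 -80.2 216.6] rect [633.2 -80.3] [ 6.3 25.9] 83.9 z [208.1 217.7 225.1]
scene blue 11 [293. 197.] mean [625.5 -48.6 212.6] rect [625.8 -49. ] [12.7  6.7] 6.4 z [208.4 212.3 216. ]
```

Emit:
{"method": "jog_arm", "body": {"steps": [{"tx": -0.1, "ty": -0.09, "tz": 0.03}, {"tx": -0.2, "ty": -0.17, "tz": 0.06}, {"tx": -0.31, "ty": -0.26, "tz": 0.09}, {"tx": -0.41, "ty": -0.35, "tz": 0.12}, {"tx": -0.51, "ty": -0.44, "tz": 0.15}, {"tx": -0.62, "ty": -0.52, "tz": 0.18}, {"tx": -0.72, "ty": -0.61, "tz": 0.21}, {"tx": -0.82, "ty": -0.7, "tz": 0.25}], "claw": -1}}

```text
schema error: expected keys tx, ty, tz, rx, ry, rz
```

Emit:
{"method": "jog_arm", "body": {"steps": [{"tx": -0.1, "ty": -0.09, "tz": 0.03}, {"tx": -0.2, "ty": -0.17, "tz": 0.06}, {"tx": -0.31, "ty": -0.26, "tz": 0.09}, {"tx": -0.41, "ty": -0.35, "tz": 0.12}, {"tx": -0.51, "ty": -0.44, "tz": 0.15}, {"tx": -0.62, "ty": -0.52, "tz": 0.18}, {"tx": -0.72, "ty": -0.61, "tz": 0.21}, {"tx": -0.82, "ty": -0.7, "tz": 0.25}]}}

```text
schema error: expected keys tx, ty, tz, rx, ry, rz
```

Emit:
{"method": "jog_arm", "body": {"steps": [{"tx": -0.1, "ty": -0.09, "tz": 0.03}, {"tx": -0.2, "ty": -0.17, "tz": 0.06}, {"tx": -0.31, "ty": -0.26, "tz": 0.09}, {"tx": -0.41, "ty": -0.35, "tz": 0.12}, {"tx": -0.51, "ty": -0.44, "tz": 0.15}, {"tx": -0.62, "ty": -0.52, "tz": 0.18}, {"tx": -0.72, "ty": -0.61, "tz": 0.21}, {"tx": -0.82, "ty": -0.7, "tz": 0.25}]}}

```text
schema error: expected keys tx, ty, tz, rx, ry, rz
```

Emit:
{"method": "jog_arm", "body": {"steps": [{"tx": -0.1, "ty": -0.09, "tz": 0.03, "rz": 0.04}, {"tx": -0.2, "ty": -0.17, "tz": 0.06, "rz": 0.08}, {"tx": -0.31, "ty": -0.26, "tz": 0.09, "rz": 0.13}, {"tx": -0.41, "ty": -0.35, "tz": 0.12, "rz": 0.17}, {"tx": -0.51, "ty": -0.44, "tz": 0.15, "rz": 0.21}, {"tx": -0.62, "ty": -0.52, "tz": 0.18, "rz": 0.25}, {"tx": -0.72, "ty": -0.61, "tz": 0.21, "rz": 0.29}, {"tx": -0.82, "ty": -0.7, "tz": 0.25, "rz": 0.34}]}}

```text
schema error: expected keys tx, ty, tz, rx, ry, rz
```

All keys are required.

Emit:
{"method": "jog_arm", "body": {"steps": [{"tx": -0.1, "ty": -0.09, "tz": 0.03, "rx": 0, "ry": 0, "rz": 0}, {"tx": -0.2, "ty": -0.17, "tz": 0.06, "rx": 0, "ry": 0, "rz": 0}, {"tx": -0.31, "ty": -0.26, "tz": 0.09, "rx": 0, "ry": 0, "rz": 0}, {"tx": -0.41, "ty": -0.35, "tz": 0.12, "rx": 0, "ry": 0, "rz": 0}, {"tx": -0.51, "ty": -0.44, "tz": 0.15, "rx": 0, "ry": 0, "rz": 0}, {"tx": -0.62, "ty": -0.52, "tz": 0.18, "rx": 0, "ry": 0, "rz": 0}, {"tx": -0.72, "ty": -0.61, "tz": 0.21, "rx": 0, "ry": 0, "rz": 0}, {"tx": -0.82, "ty": -0.7, "tz": 0.25, "rx": 0, "ry": 0, "rz": 0}], "claw": -1}}

```text
time: 1.1
position: [250.8, 501.3, 224.8]
tool_rot: [[-0.951, 0.311, 0.0], [0.311, 0.951, 0.0], [0.0, 0.0, -1.0]]
contact_force: [-0.6, 1.0, 0.3]
opening: 1.0
finger_force: 0.0
```

Emit:
{"method": "jog_arm", "body": {"steps": [{"tx": -0.1, "ty": -0.09, "tz": 0.03, "rx": 0, "ry": 0, "rz": 0}, {"tx": -0.2, "ty": -0.17, "tz": 0.06, "rx": 0, "ry": 0, "rz": 0}, {"tx": -0.31, "ty": -0.26, "tz": 0.09, "rx": 0, "ry": 0, "rz": 0}, {"tx": -0.41, "ty": -0.35, "tz": 0.12, "rx": 0, "ry": 0, "rz": 0}, {"tx": -0.51, "ty": -0.44, "tz": 0.15, "rx": 0, "ry": 0, "rz": 0}, {"tx": -0.62, "ty": -0.52, "tz": 0.18, "rx": 0, "ry": 0, "rz": 0}, {"tx": -0.72, "ty": -0.61, "tz": 0.21, "rx": 0, "ry": 0, "rz": 0}, {"tx": -0.82, "ty": -0.7, "tz": 0.25, "rx": 0, "ry": 0, "rz": 0}]}}

```text
time: 2.1
position: [307.0, 409.3, 199.8]
tool_rot: [[-0.951, 0.311, 0.0], [0.311, 0.951, 0.0], [-0.0, 0.0, -1.0]]
contact_force: [0.2, 0.7, -0.0]
opening: 1.006
finger_force: 0.0
```

Emit:
{"method": "jog_arm", "body": {"steps": [{"tx": -0.1, "ty": -0.09, "tz": 0.03, "rx": 0, "ry": 0, "rz": 0}, {"tx": -0.2, "ty": -0.17, "tz": 0.06, "rx": 0, "ry": 0, "rz": 0}, {"tx": -0.31, "ty": -0.26, "tz": 0.09, "rx": 0, "ry": 0, "rz": 0}, {"tx": -0.41, "ty": -0.35, "tz": 0.12, "rx": 0, "ry": 0, "rz": 0}, {"tx": -0.51, "ty": -0.44, "tz": 0.15, "rx": 0, "ry": 0, "rz": 0}, {"tx": -0.62, "ty": -0.52, "tz": 0.18, "rx": 0, "ry": 0, "rz": 0}, {"tx": -0.72, "ty": -0.61, "tz": 0.21, "rx": 0, "ry": 0, "rz": 0}, {"tx": -0.82, "ty": -0.7, "tz": 0.25, "rx": 0, "ry": 0, "rz": 0}]}}

```text
time: 3.1
position: [363.2, 317.3, 174.8]
tool_rot: [[-0.951, 0.311, 0.0], [0.311, 0.951, 0.0], [-0.0, 0.0, -1.0]]
contact_force: [0.6, 0.7, 0.0]
opening: 1.002
finger_force: 0.0
```

Emit:
{"method": "jog_arm", "body": {"steps": [{"tx": -0.1, "ty": -0.09, "tz": 0.03, "rx": 0, "ry": 0, "rz": 0.04}, {"tx": -0.2, "ty": -0.17, "tz": 0.06, "rx": 0, "ry": 0, "rz": 0.08}, {"tx": -0.31, "ty": -0.26, "tz": 0.09, "rx": 0, "ry": 0, "rz": 0.13}, {"tx": -0.41, "ty": -0.35, "tz": 0.12, "rx": 0, "ry": 0, "rz": 0.17}, {"tx": -0.51, "ty": -0.44, "tz": 0.15, "rx": 0, "ry": 0, "rz": 0.21}, {"tx": -0.62, "ty": -0.52, "tz": 0.18, "rx": 0, "ry": 0, "rz": 0.25}, {"tx": -0.72, "ty": -0.61, "tz": 0.21, "rx": 0, "ry": 0, "rz": 0.29}, {"tx": -0.82, "ty": -0.7, "tz": 0.25, "rx": 0, "ry": 0, "rz": 0.34}]}}

```text
time: 4.1
position: [419.3, 225.3, 149.8]
tool_rot: [[-0.181, 0.983, 0.0], [0.983, 0.181, 0.0], [0.0, 0.0, -1.0]]
contact_force: [0.3, 0.5, -0.6]
opening: 0.995
finger_force: 0.0
```

Run:
```python
from h import *
c=shot('wrist'); save(c,'w1.png'); W=cloud(c)
hsv=cv2.cvtColor(c['img'],cv2.COLOR_RGB2HSV)
z=W[...,2]
tab=np.hypot(W[...,0]-420,W[...,1]-225)
print('origin',c['origin'],'table z',np.nanmedian(z[(tab>60)&(tab<130)&(abs(z)<8)]))
for lo in (4,10,20,30):
    m=(z>lo)&(z<60)&(tab<75)
    nl,L,S,C=cv2.connectedComponentsWithStats(m.astype(np.uint8))
    i=1+np.argmax(S[1:,4]); P=W[L==i]
    r=cv2.minAreaRect(P[:,:2].astype(np.float32)); print(lo,S[i,4],C[i],np.round(r[0],1),np.round(r[1],1),r[2],np.percentile(P[:,2],99))
```

```text
origin [404.26765702 308.11651662 273.48601107] table z -0.193463104146133
4 4995 [282.62902903 205.74634635] [420.4 224.5] [ 41.1 100.5] 10.918549537658691 38.536967135298745
10 4814 [282.70980474 206.705027  ] [420.4 224.5] [ 40.8 100.5] 10.79801082611084 38.54043414624109
20 3627 [282.69341053 208.29473394] [420.5 224.5] [ 30.1 100.6] 10.94384765625 38.655383240099496
30 2265 [282.70286976 209.81810155] [420.2 224.5] [ 18.  100.3] 11.114117622375488 38.78714184433292
```

View pics/w1.png

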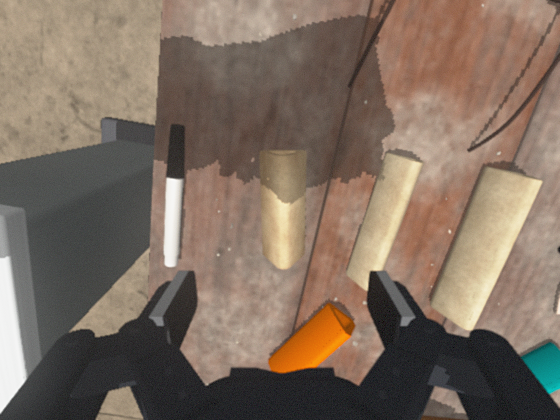

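Post_3 is at px (283,206), centre (420.4, 224.5), 41 x 100.5 mm, nearly aligned with the tool. I'll descend and grip.

Emit:
{"method": "jog_arm", "body": {"steps": [{"tx": 0, "ty": 0, "tz": 0.08, "rx": 0, "ry": 0, "rz": 0}, {"tx": 0, "ty": 0, "tz": 0.16, "rx": 0, "ry": 0, "rz": 0}, {"tx": -0.01, "ty": 0.01, "tz": 0.26, "rx": 0, "ry": 0, "rz": -0.003}, {"tx": -0.01, "ty": 0.01, "tz": 0.38, "rx": 0, "ry": 0, "rz": -0.003}, {"tx": -0.01, "ty": 0.01, "tz": 0.5, "rx": 0, "ry": 0, "rz": -0.003}, {"tx": -0.01, "ty": 0.01, "tz": 0.62, "rx": 0, "ry": 0, "rz": -0.003}, {"tx": -0.01, "ty": 0.01, "tz": 0.74, "rx": 0, "ry": 0, "rz": -0.003}, {"tx": -0.01, "ty": 0.01, "tz": 0.86, "rx": 0, "ry": 0, "rz": -0.003}], "claw": -1}}

```text
time: 5.15
position: [420.1, 225.3, 63.1]
tool_rot: [[-0.195, 0.981, -0.0], [0.981, 0.195, -0.0], [-0.0, -0.0, -1.0]]
contact_force: [-0.3, -0.1, 0.4]
opening: 1.0
finger_force: 0.0
```

Emit:
{"method": "jog_arm", "body": {"steps": [{"tx": 0, "ty": 0, "tz": 0.08, "rx": 0, "ry": 0, "rz": 0}, {"tx": 0, "ty": 0, "tz": 0.16, "rx": 0, "ry": 0, "rz": 0}, {"tx": 0, "ty": 0, "tz": 0.24, "rx": 0, "ry": 0, "rz": 0}, {"tx": 0, "ty": 0, "tz": 0.31, "rx": 0, "ry": 0, "rz": 0}, {"tx": 0, "ty": 0, "tz": 0.36, "rx": 0, "ry": 0, "rz": 0}, {"tx": 0, "ty": 0, "tz": 0.4, "rx": 0, "ry": 0, "rz": 0}, {"tx": 0, "ty": 0, "tz": 0.42, "rx": 0, "ry": 0, "rz": 0}, {"tx": 0, "ty": 0, "tz": 0.42, "rx": 0, "ry": 0, "rz": 0}]}}

```text
time: 6.15
position: [420.1, 225.2, 22.0]
tool_rot: [[-0.195, 0.981, -0.0], [0.981, 0.195, -0.0], [-0.0, -0.0, -1.0]]
contact_force: [-0.4, 0.0, -0.5]
opening: 0.999
finger_force: 0.0
```

Emit:
{"method": "jog_arm", "body": {"steps": [{"tx": 0, "ty": 0, "tz": 0, "rx": 0, "ry": 0, "rz": 0}, {"tx": 0, "ty": 0, "tz": 0, "rx": 0, "ry": 0, "rz": 0}, {"tx": 0, "ty": 0, "tz": 0, "rx": 0, "ry": 0, "rz": 0}, {"tx": 0, "ty": 0, "tz": 0, "rx": 0, "ry": 0, "rz": 0}, {"tx": 0, "ty": 0, "tz": 0, "rx": 0, "ry": 0, "rz": 0}, {"tx": 0, "ty": 0, "tz": 0, "rx": 0, "ry": 0, "rz": 0}, {"tx": 0, "ty": 0, "tz": 0, "rx": 0, "ry": 0, "rz": 0}, {"tx": 0, "ty": 0, "tz": 0, "rx": 0, "ry": 0, "rz": 0}], "claw": 1}}

```text
time: 7.15
position: [420.2, 225.3, 22.5]
tool_rot: [[-0.195, 0.981, 0.0], [0.981, 0.195, 0.0], [0.0, 0.0, -1.0]]
contact_force: [-1.3, -0.7, 6.4]
opening: 0.456
finger_force: 59.8
```

Emit:
{"method": "jog_arm", "body": {"steps": [{"tx": 0, "ty": 0, "tz": -0.05, "rx": 0, "ry": 0, "rz": 0}, {"tx": 0, "ty": 0, "tz": -0.15, "rx": 0, "ry": 0, "rz": 0}, {"tx": 0, "ty": 0, "tz": -0.28, "rx": 0, "ry": 0, "rz": 0}, {"tx": 0, "ty": 0, "tz": -0.42, "rx": 0, "ry": 0, "rz": 0}, {"tx": 0, "ty": 0, "tz": -0.56, "rx": 0, "ry": 0, "rz": 0}, {"tx": 0, "ty": 0, "tz": -0.7, "rx": 0, "ry": 0, "rz": 0}, {"tx": 0, "ty": 0, "tz": -0.84, "rx": 0, "ry": 0, "rz": 0}, {"tx": 0, "ty": 0, "tz": -0.97, "rx": 0, "ry": 0, "rz": 0}]}}

```text
time: 8.15
position: [420.1, 225.3, 120.0]
tool_rot: [[-0.195, 0.981, 0.0], [0.981, 0.195, 0.0], [0.0, 0.0, -1.0]]
contact_force: [0.6, 0.2, -1.3]
opening: 0.459
finger_force: 60.6
```

Emit:
{"method": "jog_arm", "body": {"steps": [{"tx": -0.12, "ty": 0, "tz": -0.06, "rx": 0, "ry": 0, "rz": 0.035}, {"tx": -0.24, "ty": 0, "tz": -0.12, "rx": 0, "ry": 0, "rz": 0.07}, {"tx": -0.36, "ty": 0, "tz": -0.18, "rx": 0, "ry": 0, "rz": 0.105}, {"tx": -0.49, "ty": 0, "tz": -0.25, "rx": 0, "ry": 0, "rz": 0.14}, {"tx": -0.61, "ty": 0, "tz": -0.31, "rx": 0, "ry": 0, "rz": 0.175}, {"tx": -0.73, "ty": 0, "tz": -0.37, "rx": 0, "ry": 0, "rz": 0.21}, {"tx": -0.86, "ty": 0.01, "tz": -0.44, "rx": 0, "ry": 0, "rz": 0.245}, {"tx": -0.98, "ty": 0.01, "tz": -0.5, "rx": 0, "ry": 0, "rz": 0.28}]}}

```text
time: 9.15
position: [440.2, 128.9, 169.6]
tool_rot: [[0.634, 0.773, -0.0], [0.773, -0.634, 0.0], [0.0, -0.0, -1.0]]
contact_force: [0.4, 0.1, -0.8]
opening: 0.457
finger_force: 60.6
```

Emit:
{"method": "jog_arm", "body": {"steps": [{"tx": -0.06, "ty": 0.12, "tz": -0.08, "rx": 0, "ry": 0, "rz": 0.035}, {"tx": -0.12, "ty": 0.23, "tz": -0.15, "rx": 0, "ry": 0, "rz": 0.07}, {"tx": -0.19, "ty": 0.35, "tz": -0.23, "rx": 0, "ry": 0, "rz": 0.105}, {"tx": -0.25, "ty": 0.46, "tz": -0.3, "rx": 0, "ry": 0, "rz": 0.14}, {"tx": -0.31, "ty": 0.58, "tz": -0.38, "rx": 0, "ry": 0, "rz": 0.175}, {"tx": -0.37, "ty": 0.69, "tz": -0.45, "rx": 0, "ry": 0, "rz": 0.21}, {"tx": -0.44, "ty": 0.81, "tz": -0.53, "rx": 0, "ry": 0, "rz": 0.245}, {"tx": -0.5, "ty": 0.92, "tz": -0.6, "rx": 0, "ry": 0, "rz": 0.282}]}}

```text
time: 10.15
position: [479.9, 32.1, 229.6]
tool_rot: [[1.0, -0.002, -0.0], [-0.002, -1.0, 0.001], [-0.0, -0.001, -1.0]]
contact_force: [0.5, -0.1, -0.6]
opening: 0.46
finger_force: 60.6
```

Emit:
{"method": "jog_arm", "body": {"steps": [{"tx": 0.05, "ty": 0.12, "tz": 0, "rx": 0, "ry": 0.024, "rz": 0}, {"tx": 0.1, "ty": 0.24, "tz": 0, "rx": 0, "ry": 0.048, "rz": 0}, {"tx": 0.15, "ty": 0.36, "tz": 0, "rx": 0, "ry": 0.072, "rz": 0}, {"tx": 0.2, "ty": 0.48, "tz": 0, "rx": 0, "ry": 0.096, "rz": 0}, {"tx": 0.25, "ty": 0.6, "tz": 0, "rx": 0, "ry": 0.12, "rz": 0}, {"tx": 0.3, "ty": 0.72, "tz": 0, "rx": 0, "ry": 0.144, "rz": 0}, {"tx": 0.35, "ty": 0.84, "tz": 0, "rx": 0, "ry": 0.17, "rz": 0}, {"tx": 0.4, "ty": 0.96, "tz": 0, "rx": 0, "ry": 0.194, "rz": 0}]}}

```text
time: 11.15
position: [515.9, -53.2, 228.7]
tool_rot: [[0.846, 0.007, 0.533], [-0.001, -1.0, 0.013], [0.533, -0.012, -0.846]]
contact_force: [-0.5, -0.2, -0.0]
opening: 0.459
finger_force: 60.6
```

Run:
```python
from h import *
c=shot('wrist'); save(c,'w2.png'); o=bot.get_obs(); print(o['position'],o['tool_rot'].round(3).tolist(),o['time'],c['origin'])
```

```text
[516.38724721 -52.94329172 228.7641862 ] [[0.845, 0.008, 0.535], [0.0, -1.0, 0.015], [0.535, -0.012, -0.845]] 11.2 [520.65279638 -54.2057931  377.82401427]
```

View pics/w2.png

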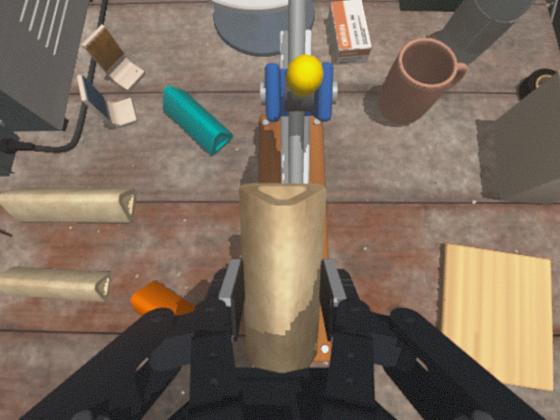

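Run:
```python
from h import *
C,S=np.cos(np.radians(35)),np.sin(np.radians(35))
for n in ('wrist','top','scene'):
    c=load(n); W=cloud(c); hsv=cv2.cvtColor(c['img'],cv2.COLOR_RGB2HSV); H,Sa,V=[hsv[...,i] for i in range(3)]
    x,y,z=[W[...,i] for i in range(3)]
    s=x*C+(z-35)*S; h=-x*S+(z-35)*C
    near=(abs(y+64)<45)&(x>400)&(x<800)
    m=near&(z>150)&(H>105)&(H<125)&(Sa>120)
    top=m&(h>np.nanpercentile(h[m],50))
    pr=lambda a:np.nanpercentile(a,[1,10,50,90,99]).round(1)
    print(n,'blue n',m.sum(),'s',pr(s[m]),'h',pr(h[m]),'y',pr(y[m]), 'y mid by side', np.nanmean(y[m&(y>-63)]).round(1),np.nanmean(y[m&(y<-63)]).round(1))
    print('  fx from s',((np.nanpercentile(s[m],2)+np.nanpercentile(s[m],98))/2-235)/C,' from h',(60-np.nanpercentile(h[m],85))/S)
    k=near&(z>200)&(H>20)&(H<34)&(Sa>150)&(V>100)
    print('  yellow n',k.sum(),'s',pr(s[k]),'h',pr(h[k]),'y',pr(y[k]))
    b=(z>8)&(z<17)&(y<-180)&(H>10)&(H<32)&(Sa>60)&(V>120)&(x<620)&(x>350)
    P=W[b]; r=cv2.minAreaRect(P[:,:2].astype(np.float32)); print('  board',r,np.median(P[:,2]))
    if n!='wrist':
        r_=near&((H<5)|(H>174))&(Sa>170)&(V>100)&(z>120)
        print('  red s',pr(s[r_]),'h',pr(h[r_]),'y',pr(y[r_]))
        f=near&(z>37)&(z<75)&(V<80)&(x<520)
        print('  fence s',pr(s[f]),'h',pr(h[f]),'y',pr(y[f]),f.sum())
c=load('wrist');W=cloud(c);hsv=cv2.cvtColor(c['img'],cv2.COLOR_RGB2HSV)
m=(hsv[...,0]>3)&(hsv[...,0]<16)&(hsv[...,1]>130)&(abs(W[...,2]-15)<4)&(abs(W[...,1]+64)<60)
for a,b in((480,520),(640,670),(600,640)):
    q=m&(W[...,0]>a)&(W[...,0]<b); print(a,q.sum(),np.nanpercentile(W[...,1][q],[1,99]) if q.any() else '')
```

```text
wrist blue n 1517 s [548.8 609.8 623.  635.7 638.4] h [-264.5 -214.9 -212.2 -211.1  -77.6] y [-81.5 -79.8 -50.4 -43.8 -42.3] y mid by side -46.9 -78.2
  fx from s 473.01477853481896  from h 473.01081303389236
  yellow n 1157 s [622.  624.2 629.6 635.  636.9] h [-164.8 -156.3 -153.3 -151.8 -150.9] y [-68.7 -66.8 -61.6 -56.7 -55. ]
  board ((485.1791076660156, -302.5785217285156), (131.42376708984375, 149.96580505371094), 80.59136199951172) 11.737216349039556
top blue n 152 s [613.5 619.1 633.7 641.9 642.8] h [-269.  -265.  -223.9 -210.6 -208.5] y [-80.6 -78.8 -54.3 -44.8 -44.4] y mid by side -48.6 -76.5
  fx from s 480.1556415842405  from h 473.17703128909
  yellow n 32 s [629.9 630.8 636.  639.7 640.5] h [-183.7 -166.9 -155.5 -151.9 -150.4] y [-68.1 -67.9 -63.3 -58.8 -57.2]
  board ((498.20867919921875, -324.13177490234375), (239.0150146484375, 280.07171630859375), 1.651078462600708) 12.74669791618362
  red s [524.3 525.7 530.8 533.6 535.3] h [-229.2 -223.3 -211.6 -208.6 -207.7] y [-69.9 -67.5 -62.7 -60.  -57.6]
  fence s [387.1 389.2 391.1 393.3 394.6] h [-267.8 -263.  -253.1 -241.2 -236.8] y [-82.6 -79.8 -63.9 -49.5 -47.8] 77
scene blue n 42 s [607.2 609.4 619.  635.2 637. ] h [-236.7 -216.9 -213.8 -211.6 -209.8] y [-84.3 -82.4 -78.3 -48.3 -45.4] y mid by side -50.0 -80.4
  fx from s 472.5045843016677  from h 474.3664470253406
  yellow n 27 s [623.1 624.4 628.9 634.  636.2] h [-166.  -160.4 -155.1 -151.3 -150.5] y [-73.3 -70.3 -67.3 -61.8 -59.3]
  board ((483.521240234375, -305.1192626953125), (128.88177490234375, 151.0048828125), 81.20790100097656) 11.265331538016426
  red s [519.4 521.2 525.5 528.5 529.6] h [-227.6 -222.1 -211.7 -209.5 -208.5] y [-72.7 -72.2 -67.3 -62.  -59.4]
  fence s [377.6 379.9 387.  388.  388.1] h [-262.2 -259.3 -250.2 -239.2 -238.5] y [-87.4 -87.2 -84.3 -62.3 -58. ] 23
480 28 [-96.22223782 -92.74460498]
640 525 [-102.95672281  -21.14727449]
600 6 [-104.42310295 -102.88108594]
```

Wrist view: yellow knob (305,75), blue cheeks about (300,90), board (497,315). The fence foot solves to about (473, -62.5, 35) with yaw near 0 and a stop gap of about 119 mm.

```bash
cat > p.py <<'E'
import sys
from h import *
from scipy.spatial.transform import Rotation as Ro
C,S=np.cos(np.radians(35)),np.sin(np.radians(35))
RG=np.array([[C,0,S],[0,-1,0],[S,0,-C]])
def rail(s,h,y=-62.5): return np.array([473.3+s*C-h*S,y,35+s*S+h*C])
def plan(p,R=RG):
    o=bot.get_obs(); T=o['tool_rot']
    print('t',((p-o['position'])@T/100).round(3),'r',(Ro.from_matrix(T.T@R).as_rotvec()/np.pi).round(4))
def sh():
    o=bot.get_obs(); d=o['position']-np.array([473.3,0,35]); print('s',d[0]*C+d[2]*S,'h',-d[0]*S+d[2]*C,'y',d[1],'f',o['contact_force'].round(1),o['time'])
E
python3 - <<'E'
from p import *
sh(); plan(rail(59,80)); plan(rail(59,24.5))
E
```

```text
s 146.43357805074888 h 134.008499531405 y -52.943291715286016 f [-1.  -0.8 -0.8] 11.2
t [-0.848  0.104  0.579] r [-0.0046  0.0148  0.    ]
t [-0.822  0.112  1.133] r [-0.0046  0.0148  0.    ]
```

Emit:
{"method": "jog_arm", "body": {"steps": [{"tx": -0.1, "ty": 0.02, "tz": 0.06, "rx": -0.0046, "ry": 0.015, "rz": 0}, {"tx": -0.22, "ty": 0.04, "tz": 0.13, "rx": -0.0046, "ry": 0.015, "rz": 0}, {"tx": -0.35, "ty": 0.06, "tz": 0.22, "rx": -0.0046, "ry": 0.015, "rz": 0}, {"tx": -0.48, "ty": 0.08, "tz": 0.32, "rx": -0.0046, "ry": 0.015, "rz": 0}, {"tx": -0.6, "ty": 0.1, "tz": 0.42, "rx": -0.0046, "ry": 0.015, "rz": 0}, {"tx": -0.72, "ty": 0.104, "tz": 0.5, "rx": -0.0046, "ry": 0.015, "rz": 0}, {"tx": -0.82, "ty": 0.104, "tz": 0.56, "rx": -0.0046, "ry": 0.015, "rz": 0}, {"tx": -0.848, "ty": 0.104, "tz": 0.58, "rx": -0.0046, "ry": 0.015, "rz": 0}]}}

```text
time: 12.2
position: [486.5, -68.6, 187.4]
tool_rot: [[0.861, 0.008, 0.509], [0.002, -1.0, 0.013], [0.509, -0.011, -0.861]]
contact_force: [-0.1, -0.5, -1.0]
opening: 0.456
finger_force: 60.6
```

Emit:
{"method": "jog_arm", "body": {"steps": [{"tx": 0, "ty": 0, "tz": 0.07, "rx": 0, "ry": 0, "rz": 0}, {"tx": 0, "ty": 0, "tz": 0.14, "rx": 0, "ry": 0, "rz": 0}, {"tx": 0, "ty": 0, "tz": 0.21, "rx": 0, "ry": 0, "rz": 0}, {"tx": 0, "ty": 0, "tz": 0.28, "rx": 0, "ry": 0, "rz": 0}, {"tx": 0, "ty": 0, "tz": 0.34, "rx": 0, "ry": 0, "rz": 0}, {"tx": 0, "ty": 0, "tz": 0.39, "rx": 0, "ry": 0, "rz": 0}, {"tx": 0, "ty": 0, "tz": 0.42, "rx": 0, "ry": 0, "rz": 0}, {"tx": 0, "ty": 0, "tz": 0.43, "rx": 0, "ry": 0, "rz": 0}]}}

```text
time: 13.2
position: [512.5, -70.5, 167.2]
tool_rot: [[0.873, 0.011, 0.487], [0.002, -1.0, 0.018], [0.487, -0.015, -0.873]]
contact_force: [-9.0, 1.1, 7.3]
opening: 0.455
finger_force: 61.5
```

Run:
```python
from p import *
sh(); plan(rail(59,24.5))
for n in ('scene','wrist'): c=shot(n); save(c,n+'3.png')
i=load('scene')['img'][170:300,220:350]; j=load('wrist')['img']
cv2.imwrite('pics/c3.png',np.hstack([cv2.resize(i,(420,420),interpolation=cv2.INTER_CUBIC),cv2.resize(j,(380,420))])[...,::-1])
```

```text
s 107.94691075596472 h 85.80864406141697 y -70.5057871628667 f [-9.   1.1  7.3] 13.2
t [-0.424 -0.069  0.661] r [-0.0057  0.0326  0.0004]
```

View pics/c3.png

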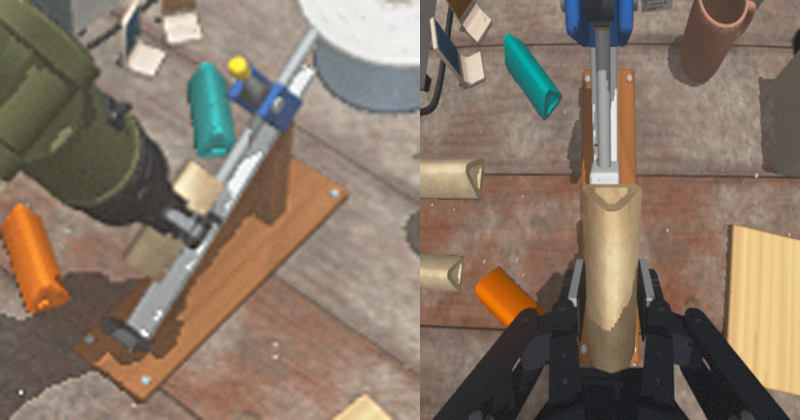

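Run:
```python
from p import *
o=bot.get_obs(); print(o['joints'].round(3), o['contact_force'])
```

```text
[-0.04   0.302  0.246  2.337 -1.522  0.176  0.089] [-6.2692412   0.88718015  6.41340071]
```

```bash
cat > fk.py <<'E'
from p import *
import itertools
q0=np.array([-1.14946545,0.50827012,-0.23753987,1.50103305,0.12569669,1.14891724,-0.15479183]);p0=np.array([194.061,593.660,249.207])
R0=np.array([[-.950546675,.310581359,-.000487],[.31058174,.950545387,-.001565],[-.000023,-.001639,-.99999866]])
E
python3 - <<'E'
from fk import *
o=bot.get_obs(); q1,p1,R1=o['joints'],o['position'],o['tool_rot']
np.savez('s1.npz',q=q1,p=p1,R=R1)
best=[]
for s in itertools.product([1,-1],repeat=7):
  for c1 in range(4):
    for c7 in range(4):
      e=0
      for q,R in((q0,R0),(q1,R1)):
        a=q*np.array(s); a[0]+=c1*np.pi/2; a[6]+=c7*np.pi/2
        e+=np.abs(Ro.from_euler('ZYZYZYZ'[:3],a[:3]).as_matrix()@Ro.from_euler('YZY',a[3:6]).as_matrix()@Ro.from_euler('Z',a[6]).as_matrix()-R).max()
      best.append((e,s,c1,c7))
best.sort(key=lambda b:b[0])
for b in best[:6]: print(b)
E
```

```text
(np.float64(1.5864657484845196e-07), (-1, -1, -1, -1, -1, -1, -1), 2, 3)
(np.float64(1.5864657488667009e-07), (-1, 1, -1, 1, -1, 1, -1), 0, 1)
(np.float64(0.4806675470216987), (-1, 1, -1, 1, -1, 1, 1), 0, 1)
(np.float64(0.48066754702169895), (-1, -1, -1, -1, -1, -1, 1), 2, 3)
(np.float64(0.4890354339578016), (1, -1, 1, -1, 1, -1, -1), 2, 1)
(np.float64(0.4890354339578026), (1, 1, 1, 1, 1, 1, -1), 0, 3)
```

```bash
cat >> fk.py <<'E'
def rots(q):
    a=np.array(q)*[-1,1,-1,1,-1,1,-1]; a[6]+=np.pi/2
    out=[];R=np.eye(3)
    for i,k in enumerate('zyzyzyz'):
        R=R@Ro.from_euler(k,a[i]).as_matrix(); out.append(R)
    return out
E
python3 - <<'E'
from fk import *
d=np.load('s1.npz')
def cols(q,spec):
    r=rots(q); return np.array([ [0,0,1] if s=='d1' else (r[int(s[1])-1][:,'xyz'.index(s[0])]) for s in spec]).T
for spec in (['d1','z3','z5','z7'],['d1','z3','z5','z7','x1'],['d1','z3','z5','z7','x3'],['d1','z3','z5','z7','x6'],['d1','z3','z5','z7','x5'],['d1','z3','z5','z7','x4']):
    A=np.vstack([cols(q0,spec),cols(d['q'],spec)]); b=np.r_[p0,d['p']]
    x,*_=np.linalg.lstsq(A,b,rcond=None); print(spec,x.round(1),(A@x-b).round(1))
E
```

```text
['d1', 'z3', 'z5', 'z7'] [196.3 605.4 371.2 324.4] [-19.5   8.7  -0.9  -1.2  25.4   0.9]
['d1', 'z3', 'z5', 'z7', 'x1'] [203.9 578.  365.7 309.5  18.1] [-18.3   8.2  -0.1  -1.   26.4   0.1]
['d1', 'z3', 'z5', 'z7', 'x3'] [196.8 588.1 362.5 306.3  18.8] [-21.7   9.7  -2.8  -1.5  22.4   2.8]
['d1', 'z3', 'z5', 'z7', 'x6'] [212.5 600.  347.5 351.8 -24.3] [-20.2   9.   -7.2  -2.1   5.4   7.2]
['d1', 'z3', 'z5', 'z7', 'x5'] [ 73.9 693.7 304.1 347.7 -40.8] [-9.1  4.  -4.8 -1.1 -2.7  4.8]
['d1', 'z3', 'z5', 'z7', 'x4'] [-79.1 661.4 295.8 204.6 -91.4] [-2.   0.9  6.1  0.7 23.4 -6.1]
```

```bash
cat > log.py <<'E'
from p import *
import os
o=bot.get_obs(); r=np.r_[o['joints'],o['position'],o['tool_rot'].ravel()][None]
f='log.npy'; a=np.load(f) if os.path.exists(f) else np.zeros((0,19)); np.save(f,np.vstack([a,r]))
print(o['joints'].round(2),o['position'].round(1))
E
python3 log.py
```

```text
[-0.04  0.3   0.25  2.34 -1.52  0.18  0.09] [512.4 -70.5 167.3]
```

Emit:
{"method": "jog_arm", "body": {"steps": [{"tx": 0, "ty": 0, "tz": -0.1, "rx": 0, "ry": 0, "rz": 0}, {"tx": 0, "ty": 0, "tz": -0.2, "rx": 0, "ry": 0, "rz": 0}, {"tx": 0, "ty": 0, "tz": -0.3, "rx": 0, "ry": -0.02, "rz": 0}, {"tx": 0, "ty": 0, "tz": -0.4, "rx": 0, "ry": -0.05, "rz": 0}, {"tx": 0, "ty": 0, "tz": -0.5, "rx": 0, "ry": -0.08, "rz": 0}, {"tx": 0, "ty": 0, "tz": -0.6, "rx": 0, "ry": -0.11, "rz": 0}, {"tx": 0, "ty": 0, "tz": -0.65, "rx": 0, "ry": -0.14, "rz": 0}, {"tx": 0, "ty": 0, "tz": -0.7, "rx": 0, "ry": -0.16, "rz": 0}]}}

```text
time: 14.3
position: [479.6, -71.4, 228.8]
tool_rot: [[1.0, 0.012, 0.004], [0.012, -1.0, 0.014], [0.005, -0.014, -1.0]]
contact_force: [0.7, -0.6, -0.9]
opening: 0.461
finger_force: 60.6
```

```bash
python3 log.py
```

```text
[-0.49  0.42  0.86  1.9  -0.39  1.   -1.01] [479.6 -71.4 228.8]
```

Emit:
{"method": "jog_arm", "body": {"steps": [{"tx": 0, "ty": 0, "tz": 0, "rx": 0, "ry": 0, "rz": -0.06}, {"tx": 0, "ty": 0, "tz": 0, "rx": 0, "ry": 0, "rz": -0.12}, {"tx": 0, "ty": 0, "tz": -0.05, "rx": 0, "ry": 0, "rz": -0.17}, {"tx": 0, "ty": 0, "tz": -0.05, "rx": 0, "ry": 0, "rz": -0.22}, {"tx": 0, "ty": 0, "tz": -0.1, "rx": 0, "ry": 0, "rz": -0.28}, {"tx": 0, "ty": 0, "tz": -0.1, "rx": 0, "ry": 0, "rz": -0.33}, {"tx": 0, "ty": 0, "tz": -0.1, "rx": 0, "ry": 0, "rz": -0.39}, {"tx": 0, "ty": 0, "tz": -0.1, "rx": 0, "ry": 0, "rz": -0.45}]}}

```text
time: 15.3
position: [479.1, -71.8, 238.5]
tool_rot: [[0.142, 0.99, 0.007], [0.99, -0.142, 0.014], [0.015, 0.004, -1.0]]
contact_force: [0.1, 0.5, -0.8]
opening: 0.454
finger_force: 60.6
```

```bash
python3 log.py; python3 -c "
from p import *
sh();print(bot.get_obs()['tool_rot'].round(3))"
```

```text
[-0.24  0.33  0.48  1.89 -0.2   0.97  0.18] [479.1 -71.8 238.5]
s 121.45681237690656 h 163.4162356841197 y -71.84944471406624 f [ 0.1  0.5 -0.8] 15.3
[[ 0.142  0.99   0.007]
 [ 0.99  -0.142  0.014]
 [ 0.015  0.004 -1.   ]]
```

Emit:
{"method": "jog_arm", "body": {"steps": [{"tx": 0, "ty": 0, "tz": 0, "rx": 0, "ry": 0, "rz": -0.06}, {"tx": 0, "ty": 0, "tz": 0, "rx": 0, "ry": 0, "rz": -0.12}, {"tx": 0, "ty": 0, "tz": -0.05, "rx": 0, "ry": 0, "rz": -0.17}, {"tx": 0, "ty": 0, "tz": -0.05, "rx": 0, "ry": 0, "rz": -0.22}, {"tx": 0, "ty": 0, "tz": -0.1, "rx": 0, "ry": 0, "rz": -0.28}, {"tx": 0, "ty": 0, "tz": -0.1, "rx": 0, "ry": 0, "rz": -0.33}, {"tx": 0, "ty": 0, "tz": -0.1, "rx": 0, "ry": 0, "rz": -0.39}, {"tx": 0, "ty": 0, "tz": -0.1, "rx": 0, "ry": 0, "rz": -0.45}]}}

```text
time: 16.3
position: [479.0, -72.1, 248.5]
tool_rot: [[-0.955, 0.297, 0.007], [0.297, 0.955, 0.014], [-0.002, 0.016, -1.0]]
contact_force: [0.1, -0.9, -0.5]
opening: 0.457
finger_force: 60.6
```

```bash
python3 log.py
cat > fit.py <<'E'
from fk import *
L=np.load('log.npy'); Q=np.vstack([q0,L[:,:7]]); P=np.vstack([p0,L[:,7:10]])
def cols(q,spec):
    r=rots(q); return np.array([ [0,0,1] if s=='d1' else (r[int(s[1])-1][:,'xyz'.index(s[0])]) for s in spec]).T
def fit(spec):
    A=np.vstack([cols(q,spec) for q in Q]); b=P.ravel()
    x,*_=np.linalg.lstsq(A,b,rcond=None); return x,np.abs(A@x-b).max()
if __name__=='__main__':
    base=['d1','z3','z5','z7']; ex=['x1','y1','x3','y3','x4','x5','y5','x6']
    res=[]
    for k in range(0,5):
        for e in itertools.combinations(ex,k):
            x,r=fit(base+list(e)); res.append((r,base+list(e),x.round(1)))
    res.sort(key=lambda t:t[0])
    for r in res[:8]: print(r)
E
python3 fit.py
```

```text
[-0.01  0.29  0.15  1.87 -0.07  0.99  1.45] [479.  -72.1 248.5]
(np.float64(7.224995302124171e-05), ['d1', 'z3', 'z5', 'z7', 'y1', 'x3', 'y3', 'y5'], array([ 2.443e+02,  5.778e+02,  3.821e+02,  3.407e+02, -5.500e+00,
       -0.000e+00, -1.860e+01, -4.000e-01]))
(np.float64(0.00014035371140153075), ['d1', 'z3', 'z5', 'z7', 'y1', 'y3', 'x5', 'y5'], array([ 2.443e+02,  5.778e+02,  3.821e+02,  3.407e+02, -5.500e+00,
       -1.860e+01, -0.000e+00, -4.000e-01]))
(np.float64(0.00016071871328904308), ['d1', 'z3', 'z5', 'z7', 'y1', 'y3', 'x4', 'y5'], array([ 2.443e+02,  5.778e+02,  3.821e+02,  3.407e+02, -5.500e+00,
       -1.860e+01, -0.000e+00, -4.000e-01]))
(np.float64(0.00016158066489424527), ['d1', 'z3', 'z5', 'z7', 'x1', 'y1', 'y3', 'y5'], array([ 2.443e+02,  5.778e+02,  3.821e+02,  3.407e+02,  0.000e+00,
       -5.500e+00, -1.860e+01, -4.000e-01]))
(np.float64(0.0001697523957204794), ['d1', 'z3', 'z5', 'z7', 'y1', 'y3', 'y5', 'x6'], array([ 2.443e+02,  5.778e+02,  3.821e+02,  3.407e+02, -5.500e+00,
       -1.860e+01, -4.000e-01, -0.000e+00]))
(np.float64(0.0001705707850021554), ['d1', 'z3', 'z5', 'z7', 'y1', 'y3', 'y5'], array([ 2.443e+02,  5.778e+02,  3.821e+02,  3.407e+02, -5.500e+00,
       -1.860e+01, -4.000e-01]))
(np.float64(0.063849175792285), ['d1', 'z3', 'z5', 'z7', 'y1', 'y3', 'x4', 'x6'], array([ 2.438e+02,  5.779e+02,  3.826e+02,  3.399e+02, -5.500e+00,
       -1.890e+01,  2.000e-01,  4.000e-01]))
(np.float64(0.06727591257174481), ['d1', 'z3', 'z5', 'z7', 'y1', 'y3', 'x5', 'x6'], array([ 2.437e+02,  5.777e+02,  3.825e+02,  3.397e+02, -5.500e+00,
       -1.890e+01,  1.000e-01,  3.000e-01]))
```

```bash
cat > ik.py <<'E'
from fit import *
from scipy.optimize import least_squares
SP=['d1','z3','z5','z7','y1','y3','y5']; X,_=fit(SP)
LO=np.array([-3.08,-.24,-1.43,0,-1.52,.17,-2.89]);HI=np.array([3.08,2.05,1.35,2.5,4.66,1.96,2.89])
def fk(q): return cols(q,SP)@X, rots(q)[-1]
def Rt(tilt,flip=True):
    t=np.radians(tilt);c,s=np.cos(t),np.sin(t); R=np.array([[c,0,s],[0,-1,0],[s,0,-c]])
    return R@np.diag([-1,-1,1]) if flip else R
def ik(p,R,q,reg=0.):
    qs=np.clip(q,LO+.03,HI-.03)
    f=lambda x:np.r_[(fk(x)[0]-p)/100,Ro.from_matrix(fk(x)[1].T@R).as_rotvec(),reg*(x-qs)]
    r=least_squares(f,qs,bounds=(LO+.02,HI-.02)); e=np.abs(f(r.x)[:6]).max(); return r.x,e
E
python3 - <<'E'
from ik import *
rng=np.random.default_rng(0); q=bot.get_obs()['joints']
tg={'place':(59,24.5),'knob0':(137,55),'knob1':(118,55),'lev0':(240,109),'lev1':(294,54)}
for k,(s,h) in tg.items():
  for tilt in (35,25,15):
    for fl in (True,False):
      b=None;n=0
      for i in range(25):
        x,e=ik(rail(s,h),Rt(tilt,fl),rng.uniform(LO,HI) if i else q)
        if e<1e-3:
            n+=1; m=np.abs(x-q).max()
            if b is None or m<b[0]: b=(m,x)
      print(k,tilt,fl,n,b and b[1].round(2))
E
```

```text
place 35 True 0 None
place 35 False 0 None
place 25 True 17 [ 0.92  0.84 -1.39  2.37  1.65  0.89  0.  ]
place 25 False 9 [ 0.57  0.52 -0.67  2.38  1.93  0.32  2.87]
place 15 True 11 [ 0.37  0.48 -0.39  2.23  0.69  0.26  0.96]
place 15 False 15 [-0.33  0.54  0.61  2.23 -1.1   0.39 -0.37]
knob0 35 True 16 [ 0.98  0.72 -1.41  2.34  1.75  0.78 -0.05]
knob0 35 False 12 [ 0.78  0.49 -0.95  2.34  1.95  0.41  2.87]
knob0 25 True 10 [ 0.36  0.37 -0.36  2.19  0.58  0.19  1.07]
knob0 25 False 14 [-0.67  0.69  1.27  2.2  -1.44  0.81 -0.06]
knob0 15 True 14 [ 0.34  0.41 -0.36  2.04  0.29  0.47  1.35]
knob0 15 False 18 [-0.5   0.53  0.87  2.05 -0.85  0.63 -0.65]
knob1 35 True 13 [ 0.96  0.7  -1.37  2.39  1.82  0.76 -0.14]
knob1 35 False 10 [ 0.83  0.53 -1.04  2.39  2.    0.5   2.82]
knob1 25 True 14 [ 0.45  0.38 -0.47  2.24  0.95  0.19  0.71]
knob1 25 False 16 [-0.36  0.43  0.63  2.25 -1.31  0.33 -0.18]
knob1 15 True 14 [-0.11  0.4   0.27  2.09 -0.35  0.42  1.99]
knob1 15 False 11 [-0.65  0.7   1.22  2.1  -1.14  0.84 -0.34]
lev0 35 True 13 [-0.05  0.25  0.18  2.09 -0.5   0.22  2.14]
lev0 35 False 10 [-0.71  0.45  1.15  2.1  -1.3   0.59 -0.25]
lev0 25 True 16 [-0.17  0.3   0.33  1.93 -0.31  0.51  1.94]
lev0 25 False 15 [-0.23  0.3   0.41  1.93 -0.37  0.52 -1.15]
lev0 15 True 16 [ 0.1   0.34 -0.04  1.77 -0.01  0.77  1.64]
lev0 15 False 15 [-0.62  0.57  1.14  1.78 -0.76  0.98 -0.78]
lev1 35 True 18 [-0.    0.37  0.11  1.94 -0.39  0.24  2.01]
lev1 35 False 15 [-0.64  0.63  1.18  1.95 -1.38  0.74 -0.27]
lev1 25 True 14 [-0.02  0.41  0.14  1.77 -0.18  0.53  1.8 ]
lev1 25 False 19 [-0.63  0.72  1.27  1.78 -1.14  0.96 -0.53]
lev1 15 True 13 [-0.02  0.47  0.14  1.6  -0.12  0.81  1.73]
lev1 15 False 12 [-0.32  0.54  0.64  1.6  -0.48  0.88 -1.1 ]
```

```bash
cat > path.py <<'E'
from ik import *
def run(q,p0_,R0_,p1,R1,n=10):
    rv=Ro.from_matrix(R0_.T@R1).as_rotvec()
    for k in range(1,n+1):
        q,e=ik(p0_+(p1-p0_)*k/n,R0_@Ro.from_rotvec(rv*k/n).as_matrix(),q,reg=1e-3)
    return q,e
E
python3 - <<'E'
from path import *
o=bot.get_obs(); q=o['joints'];p=o['position'];R=o['tool_rot']
for tilt in (15,18,20,22,25):
    a=rail(61,75); q1,e1=run(q,p,R,a,Rt(tilt)); q2,e2=run(q1,a,Rt(tilt),rail(61,34),Rt(tilt)); q3,e3=run(q2,rail(61,34),Rt(tilt),rail(61,22),Rt(tilt))
    print(tilt,round(e1,4),q1.round(2),round(e2,4),q2.round(2),round(e3,4),q3.round(2))
a=rail(61,75);o
from p import plan
plan(rail(61,75),Rt(20)); plan(rail(61,75),Rt(22))
E
```

```text
15 0.0 [ 0.1   0.35  0.    2.25 -0.09  0.29  1.75] 0.0 [ 0.1   0.44 -0.01  2.23 -0.09  0.21  1.75] 0.0 [ 0.1   0.47 -0.01  2.22 -0.09  0.19  1.75]
18 0.0 [ 0.12  0.34 -0.03  2.29 -0.1   0.2   1.76] 0.0 [-0.09  0.45  0.26  2.28 -0.93  0.19  2.59] 0.0 [-0.1   0.48  0.28  2.27 -1.06  0.19  2.72]
20 0.0 [-0.09  0.35  0.26  2.32 -0.8   0.19  2.48] 0.0097 [-0.12  0.45  0.31  2.3  -1.2   0.19  2.87] 0.0203 [-0.11  0.48  0.3   2.28 -1.21  0.19  2.87]
22 0.0015 [-0.15  0.35  0.35  2.35 -1.19  0.19  2.87] 0.0429 [-0.11  0.45  0.3   2.3  -1.2   0.19  2.87] 0.0535 [-0.11  0.48  0.29  2.28 -1.21  0.19  2.87]
25 0.0509 [-0.14  0.35  0.34  2.35 -1.19  0.19  2.87] 0.0927 [-0.1   0.45  0.29  2.3  -1.21  0.19  2.87] 0.1034 [-0.1   0.47  0.28  2.28 -1.21  0.19  2.87]
t [0.018 0.077 1.172] r [-0.0119 -0.1089 -0.0958]
t [0.018 0.077 1.172] r [-0.0136 -0.1199 -0.0957]
```

Run:
```python
from path import *
o=bot.get_obs(); q=o['joints'];p=o['position'];R=o['tool_rot']
def roll(R,d): return Ro.from_euler('x',d,degrees=True).as_matrix()@R
for r in (20,-20,30):
  for tilt in (22,25,28):
    w=rail(80,120); Ra=roll(Rt(5),r); q0_,e0=run(q,p,R,w,Ra)
    a=rail(61,75); Rb=roll(Rt(tilt),r); q1,e1=run(q0_,w,Ra,a,Rb)
    q2,e2=run(q1,a,Rb,a,Rt(tilt)); q3,e3=run(q2,a,Rt(tilt),rail(61,22),Rt(tilt))
    print(r,tilt,[round(e,4) for e in (e0,e1,e2,e3)],q0_.round(2),q1.round(2),q2.round(2),q3.round(2))
```

```text
20 22 [np.float64(0.0), np.float64(0.0), np.float64(0.0015), np.float64(0.0535)] [ 0.38  0.38 -0.06  2.02 -0.47  0.83  2.21] [ 0.69  0.43 -0.42  2.29 -0.99  0.32  2.76] [-0.15  0.35  0.35  2.35 -1.19  0.19  2.87] [-0.11  0.48  0.29  2.28 -1.21  0.19  2.87]
20 25 [np.float64(0.0), np.float64(0.0), np.float64(0.0509), np.float64(0.1034)] [ 0.38  0.38 -0.06  2.02 -0.47  0.83  2.21] [ 0.85  0.46 -0.63  2.34 -1.1   0.2   2.87] [-0.14  0.35  0.34  2.35 -1.19  0.19  2.87] [-0.1   0.47  0.28  2.28 -1.21  0.19  2.87]
20 28 [np.float64(0.0), np.float64(0.046), np.float64(0.1004), np.float64(0.1533)] [ 0.38  0.38 -0.06  2.02 -0.47  0.83  2.21] [ 0.88  0.47 -0.66  2.34 -1.1   0.19  2.87] [-0.12  0.35  0.32  2.35 -1.19  0.19  2.87] [-0.09  0.47  0.27  2.28 -1.21  0.19  2.87]
-20 22 [np.float64(0.0), np.float64(0.0), np.float64(0.0), np.float64(0.0)] [-0.35  0.35  0.24  2.09  0.43  0.71  1.12] [-0.54  0.41  0.47  2.39  1.43  0.19  0.11] [ 0.51  0.36 -0.54  2.35  1.1   0.19  0.55] [ 0.47  0.49 -0.53  2.33  1.64  0.23  0.02]
-20 25 [np.float64(0.0), np.float64(0.0), np.float64(0.0), np.float64(0.0)]
[... 502 characters left out ...]
.0535)] [ 0.5   0.45 -0.09  1.99 -0.6   0.94  2.38] [ 0.8   0.5  -0.43  2.26 -1.05  0.48  2.87] [-0.15  0.35  0.35  2.35 -1.19  0.19  2.87] [-0.11  0.48  0.29  2.28 -1.21  0.19  2.87]
30 25 [np.float64(0.0), np.float64(0.0), np.float64(0.0509), np.float64(0.1034)] [ 0.5   0.45 -0.09  1.99 -0.6   0.94  2.38] [ 1.    0.55 -0.7   2.3  -1.06  0.32  2.87] [-0.14  0.35  0.34  2.35 -1.19  0.19  2.87] [-0.1   0.47  0.28  2.28 -1.21  0.19  2.87]
30 28 [np.float64(0.0), np.float64(0.0108), np.float64(0.1004), np.float64(0.1533)] [ 0.5   0.45 -0.09  1.99 -0.6   0.94  2.38] [ 1.12  0.61 -0.89  2.33 -1.06  0.19  2.87] [-0.12  0.35  0.32  2.35 -1.19  0.19  2.87] [-0.09  0.47  0.27  2.28 -1.21  0.19  2.87]
```

```bash
cat > pl.py <<'E'
from path import *
from p import plan,sh
def roll(R,d): return Ro.from_euler('x',d,degrees=True).as_matrix()@R
if __name__=='__main__':
    print(bot.get_obs()['joints'].round(2)); sh()
    import sys
    for a in sys.argv[1:]:
        v=[float(t) for t in a.split(',')]; plan(rail(v[0],v[1]),roll(Rt(v[2]),v[3]))
E
python3 pl.py 80,120,5,-20
```

```text
[-0.01  0.29  0.15  1.87 -0.07  0.99  1.45]
s 127.09670751498017 h 171.6410910811696 y -72.05421199350005 f [ 0.1 -0.9 -0.5] 16.3
t [0.115 0.054 0.694] r [ 0.111  -0.0427 -0.1003]
```

Emit:
{"method": "jog_arm", "body": {"steps": [{"tx": 0.015, "ty": 0.007, "tz": 0.09, "rx": 0.014, "ry": -0.005, "rz": -0.0125}, {"tx": 0.03, "ty": 0.014, "tz": 0.17, "rx": 0.028, "ry": -0.011, "rz": -0.025}, {"tx": 0.043, "ty": 0.02, "tz": 0.26, "rx": 0.042, "ry": -0.016, "rz": -0.0375}, {"tx": 0.058, "ty": 0.027, "tz": 0.35, "rx": 0.055, "ry": -0.021, "rz": -0.05}, {"tx": 0.072, "ty": 0.034, "tz": 0.43, "rx": 0.07, "ry": -0.027, "rz": -0.0625}, {"tx": 0.086, "ty": 0.04, "tz": 0.52, "rx": 0.083, "ry": -0.032, "rz": -0.075}, {"tx": 0.1, "ty": 0.047, "tz": 0.61, "rx": 0.097, "ry": -0.037, "rz": -0.0875}, {"tx": 0.115, "ty": 0.054, "tz": 0.694, "rx": 0.111, "ry": -0.043, "rz": -0.1}]}}

```text
time: 17.3
position: [470.3, -62.3, 179.0]
tool_rot: [[-0.996, 0.006, 0.087], [-0.024, 0.939, -0.343], [-0.083, -0.343, -0.935]]
contact_force: [-0.5, -0.1, -0.9]
opening: 0.453
finger_force: 60.6
```

```bash
python3 pl.py 61,90,27,-20
```

```text
[-0.35  0.35  0.23  2.09  0.44  0.71  1.11]
s 80.10454060502046 h 119.66837977705167 y -62.326157678620696 f [-0.5 -0.1 -0.9] 17.3
t [0.016 0.12  0.332] r [-0.001  -0.1223 -0.0016]
```

Emit:
{"method": "jog_arm", "body": {"steps": [{"tx": 0.002, "ty": 0.015, "tz": 0.04, "rx": 0, "ry": -0.018, "rz": 0}, {"tx": 0.004, "ty": 0.03, "tz": 0.09, "rx": 0, "ry": -0.036, "rz": 0}, {"tx": 0.006, "ty": 0.05, "tz": 0.14, "rx": 0, "ry": -0.054, "rz": 0}, {"tx": 0.009, "ty": 0.07, "tz": 0.19, "rx": 0, "ry": -0.072, "rz": 0}, {"tx": 0.012, "ty": 0.09, "tz": 0.24, "rx": 0, "ry": -0.09, "rz": 0}, {"tx": 0.014, "ty": 0.11, "tz": 0.29, "rx": 0, "ry": -0.107, "rz": 0}, {"tx": 0.016, "ty": 0.12, "tz": 0.332, "rx": -0.001, "ry": -0.122, "rz": -0.001}, {"tx": 0.016, "ty": 0.12, "tz": 0.332, "rx": -0.001, "ry": -0.122, "rz": -0.001}]}}

```text
time: 18.3
position: [469.8, -67.8, 146.1]
tool_rot: [[-0.904, 0.009, 0.428], [-0.144, 0.935, -0.325], [-0.403, -0.355, -0.844]]
contact_force: [0.2, -0.7, 0.2]
opening: 0.456
finger_force: 60.6
```

```bash
python3 pl.py 61,75,27,0
```

```text
[-0.55  0.37  0.47  2.45  1.79  0.23 -0.24]
s 60.866087981552454 h 93.02846067727235 y -67.79766574550719 f [ 0.2 -0.7  0.2] 18.3
t [-0.043  0.103  0.151] r [-0.1051 -0.0087  0.0484]
```

Emit:
{"method": "jog_arm", "body": {"steps": [{"tx": -0.005, "ty": 0.013, "tz": 0.02, "rx": -0.013, "ry": -0.001, "rz": 0.006}, {"tx": -0.01, "ty": 0.026, "tz": 0.04, "rx": -0.026, "ry": -0.002, "rz": 0.012}, {"tx": -0.016, "ty": 0.039, "tz": 0.06, "rx": -0.039, "ry": -0.003, "rz": 0.018}, {"tx": -0.021, "ty": 0.052, "tz": 0.075, "rx": -0.053, "ry": -0.004, "rz": 0.024}, {"tx": -0.027, "ty": 0.065, "tz": 0.09, "rx": -0.066, "ry": -0.005, "rz": 0.03}, {"tx": -0.032, "ty": 0.078, "tz": 0.11, "rx": -0.079, "ry": -0.006, "rz": 0.036}, {"tx": -0.038, "ty": 0.09, "tz": 0.13, "rx": -0.092, "ry": -0.007, "rz": 0.042}, {"tx": -0.043, "ty": 0.103, "tz": 0.15, "rx": -0.105, "ry": -0.009, "rz": 0.048}]}}

```text
time: 19.3
position: [480.3, -63.0, 131.8]
tool_rot: [[-0.891, 0.0, 0.455], [0.001, 1.0, 0.0], [-0.455, 0.001, -0.891]]
contact_force: [-0.6, 0.1, -1.0]
opening: 0.457
finger_force: 60.6
```

```bash
python3 pl.py 61,60,27,0
```

```text
[ 0.53  0.36 -0.55  2.42  2.01  0.18 -0.35]
s 61.243924244971275 h 75.3233746637461 y -63.019229124838105 f [-0.6  0.1 -1. ] 19.3
t [-0.019  0.005  0.152] r [ 0.0001  0.0002 -0.0002]
```

Emit:
{"method": "jog_arm", "body": {"steps": [{"tx": -0.01, "ty": 0.005, "tz": 0.06, "rx": 0, "ry": 0, "rz": 0}, {"tx": -0.02, "ty": 0.005, "tz": 0.13, "rx": 0, "ry": 0, "rz": 0}, {"tx": -0.03, "ty": 0.005, "tz": 0.2, "rx": 0, "ry": 0, "rz": 0}, {"tx": -0.038, "ty": 0.005, "tz": 0.27, "rx": 0, "ry": 0, "rz": 0}, {"tx": -0.046, "ty": 0.005, "tz": 0.33, "rx": 0, "ry": 0, "rz": 0}, {"tx": -0.053, "ty": 0.005, "tz": 0.38, "rx": 0, "ry": 0, "rz": 0}, {"tx": -0.058, "ty": 0.005, "tz": 0.41, "rx": 0, "ry": 0, "rz": 0}, {"tx": -0.06, "ty": 0.005, "tz": 0.428, "rx": 0, "ry": 0, "rz": 0}]}}

```text
time: 20.3
position: [504.8, -62.4, 96.0]
tool_rot: [[-0.891, -0.0, 0.454], [-0.0, 1.0, -0.001], [-0.454, -0.001, -0.891]]
contact_force: [0.5, 0.2, -0.7]
opening: 0.454
finger_force: 60.6
```

```bash
python3 pl.py 61,23,27,0
python3 - <<'E'
from h import *
c=shot('wrist');i=shot('scene')['img'][170:300,220:350]
cv2.imwrite('pics/c4.png',np.hstack([cv2.resize(i,(400,400),interpolation=cv2.INTER_CUBIC),cv2.resize(c['img'],(400,400))])[...,::-1])
E
```

```text
[ 0.56  0.5  -0.65  2.41  2.11  0.32 -0.44]
s 60.81549970969503 h 31.91070422745695 y -62.40894100371564 f [ 0.5  0.2 -0.7] 20.3
t [-0.014 -0.001  0.088] r [-0.0003 -0.0001  0.0001]
```

View pics/c4.png

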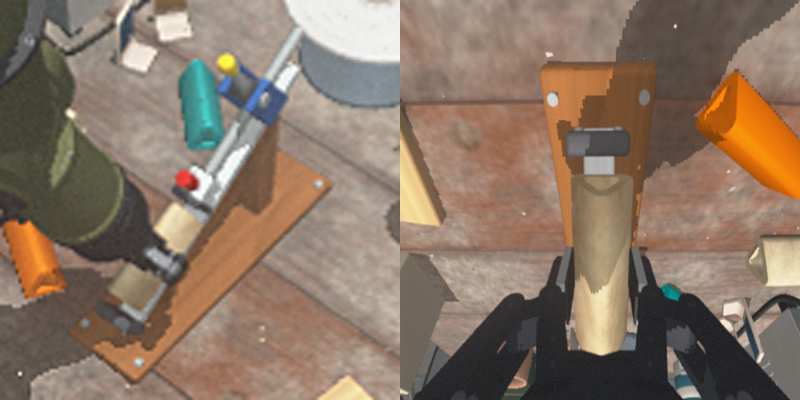

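Wrist half: the fence is at (598,143), with the post just up-slope of it and centred. The left half shows the stop (188,180) up-slope of the post. I'll press down gently so the post rotates onto the rail.

Emit:
{"method": "jog_arm", "body": {"steps": [{"tx": -0.004, "ty": 0, "tz": 0.025, "rx": 0, "ry": 0, "rz": 0}, {"tx": -0.007, "ty": 0, "tz": 0.045, "rx": 0, "ry": 0, "rz": 0}, {"tx": -0.01, "ty": 0, "tz": 0.06, "rx": 0, "ry": 0, "rz": 0}, {"tx": -0.012, "ty": 0, "tz": 0.07, "rx": 0, "ry": 0, "rz": 0}, {"tx": -0.013, "ty": 0, "tz": 0.078, "rx": 0, "ry": 0, "rz": 0}, {"tx": -0.014, "ty": 0, "tz": 0.084, "rx": 0, "ry": 0, "rz": 0}, {"tx": -0.014, "ty": 0, "tz": 0.084, "rx": 0, "ry": 0, "rz": 0}, {"tx": -0.014, "ty": 0, "tz": 0.084, "rx": 0, "ry": 0, "rz": 0}]}}

```text
time: 21.4
position: [508.4, -62.6, 88.9]
tool_rot: [[-0.892, 0.0, 0.452], [-0.0, 1.0, -0.001], [-0.452, -0.001, -0.892]]
contact_force: [-7.3, -1.4, 5.1]
opening: 0.456
finger_force: 60.8
```

```bash
python3 pl.py 61,23,27,0
python3 - <<'E'
from p import *
c=shot('wrist');W=cloud(c);hsv=cv2.cvtColor(c['img'],cv2.COLOR_RGB2HSV)
x,y,z=[W[...,i] for i in range(3)]
s=(x-473.3)*C+(z-35)*S;h=-(x-473.3)*S+(z-35)*C
m=(hsv[...,2]<75)&(abs(y+62.5)<24)&(s>-20)&(s<12)&(h>5)&(h<45)
print('fence',np.nanpercentile(s[m],[2,50,98]),np.nanpercentile(y[m],[1,99]),np.nanpercentile(h[m],99))
m=(hsv[...,0]>10)&(hsv[...,0]<30)&(abs(y+62.5)<4)&(s>0)&(s<95)&(h>15)&(h<70)
print('apex line',np.polyfit(s[m],h[m],1),np.nanpercentile(s[m],[1,99]))
E
```

```text
[ 0.56  0.52 -0.66  2.41  2.12  0.34 -0.45]
s 59.66270660899431 h 24.0581052600671 y -62.5556853672898 f [-7.3 -1.4  5.1] 21.4
t [-0.015  0.001  0.009] r [-0.0003 -0.0007  0.0001]
fence [-11.70117055  -2.80035954  -0.67759839] [-70.93891999 -44.7310119 ] 33.99177176108172
apex line [-3.00414248e-02  4.06520982e+01] [10.01110489 90.80695203]
```

The post now lies within 2° of the rail, so I'll release and retreat.

Emit:
{"method": "jog_arm", "body": {"steps": [{"tx": 0, "ty": 0, "tz": 0, "rx": 0, "ry": 0, "rz": 0}, {"tx": 0, "ty": 0, "tz": 0, "rx": 0, "ry": 0, "rz": 0}, {"tx": 0, "ty": 0, "tz": 0, "rx": 0, "ry": 0, "rz": 0}, {"tx": 0, "ty": 0, "tz": 0, "rx": 0, "ry": 0, "rz": 0}, {"tx": 0, "ty": 0, "tz": 0, "rx": 0, "ry": 0, "rz": 0}, {"tx": 0, "ty": 0, "tz": 0, "rx": 0, "ry": 0, "rz": 0}, {"tx": 0, "ty": 0, "tz": -0.05, "rx": 0, "ry": 0, "rz": 0}, {"tx": 0, "ty": 0, "tz": -0.12, "rx": 0, "ry": 0, "rz": 0}], "claw": -1}}

```text
time: 22.45
position: [504.1, -62.3, 100.3]
tool_rot: [[-0.891, -0.0, 0.454], [-0.001, 1.0, -0.001], [-0.454, -0.001, -0.891]]
contact_force: [-0.4, -0.8, -0.0]
opening: 1.005
finger_force: 0.0
```

```bash
cat > post.py <<'E'
from p import *
def post(n='wrist'):
    c=shot(n);W=cloud(c);hsv=cv2.cvtColor(c['img'],cv2.COLOR_RGB2HSV)
    x,y,z=[W[...,i] for i in range(3)]
    s=(x-473.3)*C+(z-35)*S;h=-(x-473.3)*S+(z-35)*C
    m=(hsv[...,0]>10)&(hsv[...,0]<30)&(hsv[...,1]<140)&(abs(y+62.5)<30)&(s>-5)&(s<125)&(h>5)&(h<60)
    P=np.stack([s[m],y[m]],-1).astype(np.float32); r=cv2.minAreaRect(P)
    k=m&(abs(y+62.5)<4)
    print(n,m.sum(),'s',np.percentile(s[m],[.5,99.5]).round(1),'y',np.percentile(y[m],[1,99]).round(1),'h',np.percentile(h[m],[1,99]).round(1),'rect',np.round(r[0],1),np.round(r[1],1),r[2],'apex',np.polyfit(s[k],h[k],1).round(3))
    k=((hsv[...,0]<5)|(hsv[...,0]>174))&(hsv[...,1]>170)&(abs(y+62.5)<25)&(h>30)&(s>80)&(s<200)
    if k.sum()>5: print(' red s',np.percentile(s[k],[2,50,98]).round(1),'h',np.percentile(h[k],[2,98]).round(1),'y',np.percentile(y[k],[2,98]).round(1),k.sum())
if __name__=='__main__': sh(); post('wrist'); post('scene')
E
python3 post.py; python3 pl.py 61,100,27,0 100,125,25,0
```

```text
s 62.68100321203045 h 35.80092388554513 y -62.31068015925386 f [-0.4 -0.8 -0. ] 22.45
wrist 14251 s [ -3.1 118.8] y [-80.7 -40.8] h [ 9.5 38.4] rect [ 57.8 -60.6] [126.7  42.9] 1.8322490453720093 apex [-8.0000e-03  3.7181e+01]
scene 339 s [ -1.9 123.4] y [-84.3 -45.1] h [ 6.3 40.4] rect [ 61.1 -64.8] [ 41.9 127.6] 88.3870849609375 apex [-1.2000e-02  3.6103e+01]
 red s [131.7 137.  141.5] h [46.7 65.4] y [-73.4 -60.1] 24
[ 0.56  0.48 -0.64  2.41  2.09  0.3  -0.43]
s 63.06791654495409 h 36.23254214192497 y -62.40842800486839 f [ 0.3 -0.   0.4] 22.55
t [ 0.109 -0.002 -0.629] r [-0.0004  0.0002  0.0003]
t [-0.243 -0.002 -0.93 ] r [-0.0004  0.0113  0.0003]
```

```bash
python3 pl.py 137,55,27,0
python3 - <<'E'
from path import *
o=bot.get_obs(); q=o['joints'];p=o['position'];R=o['tool_rot']
q1,e=run(q,p,R,rail(137,55),Rt(27)); print(q1.round(2),e)
q2,e=run(q1,rail(137,55),Rt(27),rail(117,55),Rt(27)); print(q2.round(2),e)
q3,e=run(q2,rail(117,55),Rt(27),rail(135,110),Rt(27)); print(q3.round(2),e)
q4,e=run(q3,rail(135,110),Rt(27),rail(240,109),Rt(27)); print(q4.round(2),e)
q5,e=run(q4,rail(240,109),Rt(27),rail(295,54),Rt(27)); print(q5.round(2),e)
E
```

```text
[ 0.56  0.48 -0.64  2.41  2.09  0.3  -0.43]
s 63.06791654495409 h 36.23254214192497 y -62.40842800486839 f [ 0.3 -0.   0.4] 22.55
t [-0.706 -0.002 -0.288] r [-0.0004  0.0002  0.0003]
[ 0.61  0.42 -0.71  2.22  1.2   0.28  0.47] 7.287737171483793e-07
[ 0.56  0.41 -0.62  2.27  1.36  0.22  0.3 ] 3.3157873073685737e-07
[ 0.83  0.33 -0.95  2.23  0.92  0.36  0.72] 2.2728808563294673e-07
[ 0.85  0.42 -1.08  1.95  0.77  0.61  0.91] 9.239437093886334e-08
[ 0.71  0.54 -0.99  1.8   0.84  0.69  0.89] 2.7527655300426972e-08
```

Emit:
{"method": "jog_arm", "body": {"steps": [{"tx": 0, "ty": 0, "tz": -0.08, "rx": 0, "ry": 0, "rz": 0}, {"tx": -0.08, "ty": 0, "tz": -0.2, "rx": 0, "ry": 0, "rz": 0}, {"tx": -0.2, "ty": 0, "tz": -0.29, "rx": 0, "ry": 0, "rz": 0}, {"tx": -0.33, "ty": 0, "tz": -0.29, "rx": 0, "ry": 0, "rz": 0}, {"tx": -0.46, "ty": 0, "tz": -0.29, "rx": 0, "ry": 0, "rz": 0}, {"tx": -0.58, "ty": 0, "tz": -0.29, "rx": 0, "ry": 0, "rz": 0}, {"tx": -0.66, "ty": 0, "tz": -0.29, "rx": 0, "ry": 0, "rz": 0}, {"tx": -0.706, "ty": 0, "tz": -0.29, "rx": 0, "ry": 0, "rz": 0}]}}

```text
time: 23.55
position: [554.4, -62.3, 158.5]
tool_rot: [[-0.891, -0.0, 0.455], [-0.0, 1.0, -0.001], [-0.455, -0.001, -0.891]]
contact_force: [-0.0, 0.8, -0.5]
opening: 1.001
finger_force: 0.0
```

```bash
python3 post.py; python3 pl.py 137,55,27,0 117,55,27,0
```

```text
s 137.2831615296316 h 54.59645231402802 y -62.31666292273583 f [-0.   0.8 -0.5] 23.55
wrist 14836 s [ -0.4 119.4] y [-80.7 -40.7] h [ 9.5 38.6] rect [ 60.9 -60.5] [128.4  42.7] 1.629128098487854 apex [-2.3000e-02  3.7992e+01]
 red s [129.4 135.3 142.5] h [49.7 62.6] y [-69.3 -56.2] 760
scene 507 s [ -0.6 121.8] y [-84.4 -44.4] h [ 5.6 41.4] rect [ 61.4 -62.7] [127.1  44.1] 1.7573846578598022 apex [-2.1000e-02  3.7427e+01]
[ 0.57  0.41 -0.65  2.22  1.16  0.25  0.5 ]
s 137.17028165084082 h 54.44269494396703 y -62.38446083299311 f [ 0.4  0.4 -0.8] 23.65
t [ 0.002 -0.001 -0.005] r [-0.0003  0.0002  0.0001]
t [ 0.201 -0.001  0.022] r [-0.0003  0.0002  0.0001]
```

Emit:
{"method": "jog_arm", "body": {"steps": [{"tx": 0, "ty": 0, "tz": 0, "rx": 0, "ry": 0, "rz": 0}, {"tx": 0, "ty": 0, "tz": 0, "rx": 0, "ry": 0, "rz": 0}, {"tx": 0, "ty": 0, "tz": 0, "rx": 0, "ry": 0, "rz": 0}, {"tx": 0, "ty": 0, "tz": 0, "rx": 0, "ry": 0, "rz": 0}, {"tx": 0, "ty": 0, "tz": 0, "rx": 0, "ry": 0, "rz": 0}, {"tx": 0, "ty": 0, "tz": 0, "rx": 0, "ry": 0, "rz": 0}, {"tx": 0, "ty": 0, "tz": 0, "rx": 0, "ry": 0, "rz": 0}, {"tx": 0.02, "ty": 0, "tz": 0.002, "rx": 0, "ry": 0, "rz": 0}], "claw": 1}}

```text
time: 24.65
position: [552.7, -63.3, 157.2]
tool_rot: [[-0.891, 0.001, 0.454], [0.0, 1.0, -0.003], [-0.454, -0.002, -0.891]]
contact_force: [-1.4, -3.7, 5.3]
opening: 0.163
finger_force: 58.4
```

Emit:
{"method": "jog_arm", "body": {"steps": [{"tx": 0.025, "ty": 0, "tz": 0.003, "rx": 0, "ry": 0, "rz": 0}, {"tx": 0.05, "ty": 0, "tz": 0.006, "rx": 0, "ry": 0, "rz": 0}, {"tx": 0.075, "ty": 0, "tz": 0.009, "rx": 0, "ry": 0, "rz": 0}, {"tx": 0.1, "ty": 0, "tz": 0.012, "rx": 0, "ry": 0, "rz": 0}, {"tx": 0.12, "ty": 0, "tz": 0.015, "rx": 0, "ry": 0, "rz": 0}, {"tx": 0.14, "ty": 0, "tz": 0.018, "rx": 0, "ry": 0, "rz": 0}, {"tx": 0.15, "ty": 0, "tz": 0.02, "rx": 0, "ry": 0, "rz": 0}, {"tx": 0.155, "ty": 0, "tz": 0.021, "rx": 0, "ry": 0, "rz": 0}]}}

```text
time: 25.65
position: [539.4, -63.4, 147.9]
tool_rot: [[-0.891, 0.002, 0.454], [0.0, 1.0, -0.003], [-0.454, -0.002, -0.891]]
contact_force: [-2.1, -4.7, 5.9]
opening: 0.16
finger_force: 58.7
```

```bash
python3 post.py
```

```text
s 118.92732086968242 h 54.5255684300387 y -63.42724989714717 f [-2.1 -4.7  5.9] 25.65
wrist 14439 s [ -2.5 111.1] y [-80.9 -40.8] h [ 9.8 47.1] rect [ 55.4 -61.7] [120.7  43.8] 0.06534511595964432 apex [-3.0000e-03  3.7136e+01]
 red s [111.4 115.3 124.5] h [42.  62.7] y [-69.1 -56.3] 1082
scene 504 s [ -1.4 106.3] y [-84.1 -44.4] h [ 5.7 39.7] rect [ 54.2 -62.9] [112.9  43.4] 0.726585328578949 apex [1.0000e-03 3.5939e+01]
```

Emit:
{"method": "jog_arm", "body": {"steps": [{"tx": 0.003, "ty": 0, "tz": 0, "rx": 0, "ry": 0, "rz": 0}, {"tx": 0.006, "ty": 0, "tz": 0.001, "rx": 0, "ry": 0, "rz": 0}, {"tx": 0.009, "ty": 0, "tz": 0.001, "rx": 0, "ry": 0, "rz": 0}, {"tx": 0.012, "ty": 0, "tz": 0.002, "rx": 0, "ry": 0, "rz": 0}, {"tx": 0.015, "ty": 0, "tz": 0.002, "rx": 0, "ry": 0, "rz": 0}, {"tx": 0.018, "ty": 0, "tz": 0.002, "rx": 0, "ry": 0, "rz": 0}, {"tx": 0.018, "ty": 0, "tz": 0.002, "rx": 0, "ry": 0, "rz": 0}, {"tx": 0.018, "ty": 0, "tz": 0.002, "rx": 0, "ry": 0, "rz": 0}]}}

```text
time: 26.75
position: [538.4, -63.4, 147.2]
tool_rot: [[-0.891, 0.002, 0.454], [0.0, 1.0, -0.003], [-0.454, -0.002, -0.891]]
contact_force: [-1.5, -4.5, 4.3]
opening: 0.166
finger_force: 58.6
```

```bash
python3 -c "
from p import *
sh();print(bot.get_obs()['contact_force']@RG[:,0])"
```

```text
s 117.69292713708099 h 54.532494247763594 y -63.43489971840387 f [-1.5 -4.5  4.3] 26.75
1.2493739973173192
```

Emit:
{"method": "jog_arm", "body": {"steps": [{"tx": 0.003, "ty": 0, "tz": 0, "rx": 0, "ry": 0, "rz": 0}, {"tx": 0.006, "ty": 0, "tz": 0.001, "rx": 0, "ry": 0, "rz": 0}, {"tx": 0.009, "ty": 0, "tz": 0.001, "rx": 0, "ry": 0, "rz": 0}, {"tx": 0.012, "ty": 0, "tz": 0.002, "rx": 0, "ry": 0, "rz": 0}, {"tx": 0.015, "ty": 0, "tz": 0.002, "rx": 0, "ry": 0, "rz": 0}, {"tx": 0.015, "ty": 0, "tz": 0.002, "rx": 0, "ry": 0, "rz": 0}, {"tx": 0.015, "ty": 0, "tz": 0.002, "rx": 0, "ry": 0, "rz": 0}, {"tx": 0.015, "ty": 0, "tz": 0.002, "rx": 0, "ry": 0, "rz": 0}]}}

```text
time: 27.75
position: [538.4, -63.4, 147.1]
tool_rot: [[-0.89, 0.002, 0.456], [0.0, 1.0, -0.003], [-0.456, -0.002, -0.89]]
contact_force: [1.9, -5.1, 6.0]
opening: 0.166
finger_force: 58.7
```

```bash
python3 -c "
from p import *
sh();print(bot.get_obs()['contact_force']@RG[:,0])"; python3 post.py; python3 -c "
from h import *
i=load('scene')['img'][170:300,220:350];c=load('wrist')
cv2.imwrite('pics/c5.png',np.hstack([cv2.resize(i,(400,400),interpolation=cv2.INTER_CUBIC),cv2.resize(c['img'][60:360,180:400],(293,400))])[...,::-1])"
```

```text
s 117.61841192147162 h 54.533467979949805 y -63.438766966516475 f [ 1.9 -5.1  6. ] 27.75
4.945970977643192
s 117.61841192147162 h 54.533467979949805 y -63.438766966516475 f [ 1.9 -5.1  6. ] 27.75
wrist 14371 s [ -2.4 110.2] y [-80.9 -40.8] h [ 9.9 47.9] rect [ 54.9 -61.7] [119.7  43.7] 0.003720280947163701 apex [-4.0000e-03  3.7174e+01]
 red s [110.1 114.2 123.4] h [41.7 62.7] y [-69.1 -56.2] 1083
scene 498 s [ -1.6 101.3] y [-83.8 -43.6] h [ 5.7 39.8] rect [ 49.4 -63.1] [108.5  43.5] 1.6188229322433472 apex [-1.0000e-03  3.6687e+01]
```

View pics/c5.png

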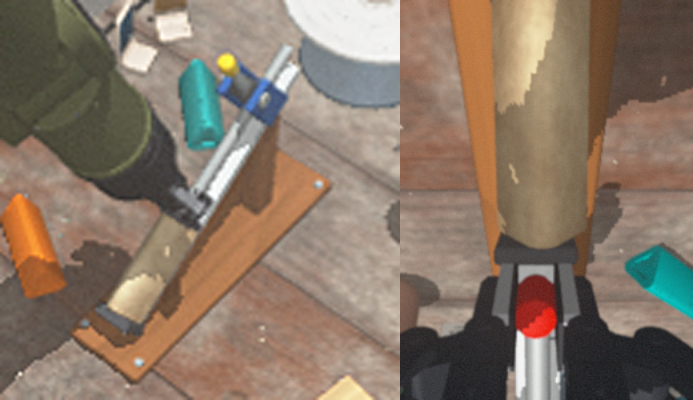

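The post is nipped: the stop no longer moves under push, and the stop plate touches the post end at (538,245). I'll release and go to the lever.

Emit:
{"method": "jog_arm", "body": {"steps": [{"tx": 0, "ty": 0, "tz": 0, "rx": 0, "ry": 0, "rz": 0}, {"tx": 0, "ty": 0, "tz": 0, "rx": 0, "ry": 0, "rz": 0}, {"tx": 0, "ty": 0, "tz": 0, "rx": 0, "ry": 0, "rz": 0}, {"tx": 0, "ty": 0, "tz": 0, "rx": 0, "ry": 0, "rz": 0}, {"tx": 0, "ty": 0, "tz": -0.08, "rx": 0, "ry": 0, "rz": 0}, {"tx": 0, "ty": 0, "tz": -0.2, "rx": 0, "ry": 0, "rz": 0}, {"tx": 0, "ty": 0, "tz": -0.34, "rx": 0, "ry": 0, "rz": 0}, {"tx": 0, "ty": 0, "tz": -0.48, "rx": 0, "ry": 0, "rz": 0}], "claw": -1}}

```text
time: 28.85
position: [514.7, -62.1, 189.1]
tool_rot: [[-0.891, -0.001, 0.453], [-0.001, 1.0, -0.001], [-0.453, -0.001, -0.891]]
contact_force: [0.5, 0.1, -0.3]
opening: 1.002
finger_force: 0.0
```

```bash
python3 post.py; python3 pl.py 180,112,27,0 242,109,27,0
```

```text
s 122.25343061751337 h 102.48480174527829 y -62.05407469992662 f [ 0.5  0.1 -0.3] 28.85
wrist 8718 s [ -2.  109.7] y [-80.8 -40.7] h [ 9.6 38.6] rect [ 59.4 -60.9] [128.7  43. ] 1.2779170274734497 apex [ 0.    36.975]
 red s [111.1 116.8 123.3] h [58.9 62.9] y [-69.2 -56.9] 401
scene 506 s [ -1.9 106.6] y [-84.4 -44.7] h [ 5.8 39.8] rect [ 51.7 -63.3] [113.  43.] 1.4497947692871094 apex [3.0000e-03 3.5988e+01]
[ 0.76  0.33 -0.85  2.27  0.98  0.3   0.67]
s 122.81109509882492 h 102.7714377991046 y -62.385106111841374 f [ 0.6  0.4 -0.4] 28.95
t [-0.554 -0.001 -0.17 ] r [-0.0004  0.0003  0.0001]
t [-1.172 -0.002 -0.226] r [-0.0004  0.0003  0.0001]
```

Emit:
{"method": "jog_arm", "body": {"steps": [{"tx": -0.05, "ty": 0, "tz": -0.03, "rx": 0, "ry": 0, "rz": 0}, {"tx": -0.13, "ty": 0, "tz": -0.06, "rx": 0, "ry": 0, "rz": 0}, {"tx": -0.22, "ty": 0, "tz": -0.09, "rx": 0, "ry": 0, "rz": 0}, {"tx": -0.31, "ty": 0, "tz": -0.11, "rx": 0, "ry": 0, "rz": 0}, {"tx": -0.4, "ty": 0, "tz": -0.13, "rx": 0, "ry": 0, "rz": 0}, {"tx": -0.49, "ty": 0, "tz": -0.15, "rx": 0, "ry": 0, "rz": 0}, {"tx": -0.57, "ty": 0, "tz": -0.16, "rx": 0, "ry": 0, "rz": 0}, {"tx": -0.63, "ty": 0, "tz": -0.17, "rx": 0, "ry": 0, "rz": 0}]}}

```text
time: 29.95
position: [563.9, -62.3, 232.8]
tool_rot: [[-0.891, -0.0, 0.454], [-0.0, 1.0, -0.001], [-0.454, -0.001, -0.891]]
contact_force: [-0.5, 0.1, -0.4]
opening: 0.996
finger_force: 0.0
```

Emit:
{"method": "jog_arm", "body": {"steps": [{"tx": -0.08, "ty": 0, "tz": -0.01, "rx": 0, "ry": 0, "rz": 0}, {"tx": -0.16, "ty": 0, "tz": -0.02, "rx": 0, "ry": 0, "rz": 0}, {"tx": -0.24, "ty": 0, "tz": -0.03, "rx": 0, "ry": 0, "rz": 0}, {"tx": -0.32, "ty": 0, "tz": -0.04, "rx": 0, "ry": 0, "rz": 0}, {"tx": -0.4, "ty": 0, "tz": -0.05, "rx": 0, "ry": 0, "rz": 0}, {"tx": -0.47, "ty": 0, "tz": -0.055, "rx": 0, "ry": 0, "rz": 0}, {"tx": -0.52, "ty": 0, "tz": -0.055, "rx": 0, "ry": 0, "rz": 0}, {"tx": -0.54, "ty": 0, "tz": -0.055, "rx": 0, "ry": 0, "rz": 0}]}}

```text
time: 30.95
position: [609.4, -62.1, 262.1]
tool_rot: [[-0.891, -0.0, 0.454], [-0.001, 1.0, -0.001], [-0.454, -0.001, -0.891]]
contact_force: [-0.3, 0.2, 0.2]
opening: 0.998
finger_force: 0.0
```

```bash
python3 - <<'E'
from p import *
sh()
for n in ('wrist','scene'):
    c=shot(n);W=cloud(c);hsv=cv2.cvtColor(c['img'],cv2.COLOR_RGB2HSV)
    x,y,z=[W[...,i] for i in range(3)]
    s=(x-473.3)*C+(z-35)*S;h=-(x-473.3)*S+(z-35)*C
    k=(hsv[...,0]>20)&(hsv[...,0]<34)&(hsv[...,1]>150)&(hsv[...,2]>80)&(s>200)&(s<320)&(h>40)&(abs(y+62)<30)
    print(n,k.sum(), [np.percentile(a[k],[2,50,98]).round(1) for a in (s,h,y)] if k.any() else '')
E
python3 pl.py 242,109,27,0
```

```text
s 241.69085206365932 h 107.9598625410676 y -62.13812966024462 f [-0.3  0.2  0.2] 30.95
wrist 1147 [array([233.8, 238.1, 247. ]), array([102.8, 117. , 120. ]), array([-68.6, -61.9, -55.5])]
scene 5 [array([243.1, 244.4, 246.6]), array([113.2, 115.6, 116.4]), array([-70. , -67.8, -63.3])]
[ 0.83  0.41 -1.05  1.95  0.75  0.61  0.93]
s 241.41579644759025 h 107.9681088408665 y -62.17831061948671 f [ 0.5 -0.  -0.5] 31.05
t [-0.004 -0.003 -0.011] r [-0.0002 -0.0001  0.0002]
```

Emit:
{"method": "jog_arm", "body": {"steps": [{"tx": 0, "ty": 0, "tz": 0, "rx": 0, "ry": 0, "rz": 0}, {"tx": 0, "ty": 0, "tz": 0, "rx": 0, "ry": 0, "rz": 0}, {"tx": 0, "ty": 0, "tz": 0, "rx": 0, "ry": 0, "rz": 0}, {"tx": 0, "ty": 0, "tz": 0, "rx": 0, "ry": 0, "rz": 0}, {"tx": 0, "ty": 0, "tz": 0, "rx": 0, "ry": 0, "rz": 0}, {"tx": 0, "ty": 0, "tz": 0, "rx": 0, "ry": 0, "rz": 0}, {"tx": 0, "ty": 0, "tz": 0, "rx": 0, "ry": 0, "rz": 0}, {"tx": 0, "ty": 0, "tz": 0, "rx": 0, "ry": 0, "rz": 0}], "claw": 1}}

```text
time: 32.05
position: [609.1, -62.6, 262.1]
tool_rot: [[-0.891, 0.0, 0.454], [-0.0, 1.0, -0.002], [-0.454, -0.002, -0.891]]
contact_force: [-3.8, -2.3, 6.0]
opening: 0.16
finger_force: 58.7
```

Emit:
{"method": "jog_arm", "body": {"steps": [{"tx": -0.103, "ty": 0, "tz": 0.008, "rx": 0, "ry": 0, "rz": 0}, {"tx": -0.216, "ty": 0, "tz": 0.038, "rx": 0, "ry": 0, "rz": 0}, {"tx": -0.296, "ty": 0, "tz": 0.076, "rx": 0, "ry": 0, "rz": 0}, {"tx": -0.371, "ty": 0, "tz": 0.124, "rx": 0, "ry": 0, "rz": 0}, {"tx": -0.416, "ty": 0, "tz": 0.163, "rx": 0, "ry": 0, "rz": 0}, {"tx": -0.456, "ty": 0, "tz": 0.206, "rx": 0, "ry": 0, "rz": 0}, {"tx": -0.492, "ty": 0, "tz": 0.252, "rx": 0, "ry": 0, "rz": 0}, {"tx": -0.523, "ty": 0, "tz": 0.302, "rx": 0, "ry": 0, "rz": 0}]}}

```text
time: 33.05
position: [670.1, -62.0, 259.7]
tool_rot: [[-0.89, -0.0, 0.455], [-0.001, 1.0, -0.001], [-0.455, -0.001, -0.89]]
contact_force: [-4.1, -1.6, 7.4]
opening: 0.161
finger_force: 62.5
```

```bash
python3 pl.py 293.2,54.2,27,0
```

```text
[ 0.72  0.51 -0.99  1.81  0.8   0.68  0.92]
s 290.15122847803633 h 71.19122478694786 y -61.980174657520934 f [-4.1 -1.6  7.4] 33.05
t [-0.054 -0.005  0.164] r [-0.0003  0.0005  0.0002]
```

Tracking is good, so I'll finish the arc slightly past its end, then release.

Emit:
{"method": "jog_arm", "body": {"steps": [{"tx": -0.014, "ty": 0, "tz": 0.025, "rx": 0, "ry": 0, "rz": 0}, {"tx": -0.027, "ty": 0, "tz": 0.053, "rx": 0, "ry": 0, "rz": 0}, {"tx": -0.037, "ty": 0, "tz": 0.08, "rx": 0, "ry": 0, "rz": 0}, {"tx": -0.046, "ty": 0, "tz": 0.107, "rx": 0, "ry": 0, "rz": 0}, {"tx": -0.052, "ty": 0, "tz": 0.136, "rx": 0, "ry": 0, "rz": 0}, {"tx": -0.055, "ty": 0, "tz": 0.165, "rx": 0, "ry": 0, "rz": 0}, {"tx": -0.055, "ty": 0, "tz": 0.17, "rx": 0, "ry": 0, "rz": 0}, {"tx": -0.055, "ty": 0, "tz": 0.17, "rx": 0, "ry": 0, "rz": 0}]}}

```text
time: 34.05
position: [683.9, -61.8, 248.0]
tool_rot: [[-0.889, -0.001, 0.458], [-0.001, 1.0, -0.0], [-0.458, -0.0, -0.889]]
contact_force: [2.4, -1.1, 5.2]
opening: 0.164
finger_force: 63.0
```

```bash
python3 pl.py 293.2,54.2,27,0; python3 post.py | tail -3
```

```text
[ 0.69  0.53 -0.96  1.8   0.83  0.66  0.9 ]
s 294.64636726137905 h 53.65812488354369 y -61.838771038402314 f [ 2.4 -1.1  5.2] 34.05
t [ 0.015 -0.007 -0.003] r [-0.      0.0014  0.0002]
s 294.64636726137905 h 53.65812488354369 y -61.838771038402314 f [ 2.4 -1.1  5.2] 34.05Traceback (most recent call last):
  File "post.py", line 12, in <module>
    if __name__=='__main__': sh(); post('wrist'); post('scene')
                                   ~~~~^^^^^^^^^
  File "post.py", line 9, in post
    print(n,m.sum(),'s',np.percentile(s[m],[.5,99.5]).round(1),'y',np.percentile(y[m],[1,99]).round(1),'h',np.percentile(h[m],[1,99]).round(1),'rect',np.round(r[0],1),np.round(r[1],1),r[2],'apex',np.polyfit(s[k],h[k],1).round(3))
                        ~~~~~~~~~~~~~^^^^^^^^^^^^^^^^
    return _quantile_unchecked(
        a, q, axis, out, overwrite_input, method, keepdims, weights)
    return _ureduce(a,
                    func=_quantile_ureduce_func,
    ...<5 lines>...
                    overwrite_input=overwrite_input,
                    method=method)
    r = func(a, **kwargs)
    result = _quantile(arr,
                       quantiles=q,
    ...<2 lines>...
                       out=out,
                       weights=wgt)
    slices_having_nans = np.isnan(arr[-1, ...])
                                  ~~~^^^^^^^^^
IndexError: index -1 is out of bounds for axis 0 with size 0
```

Emit:
{"method": "jog_arm", "body": {"steps": [{"tx": 0, "ty": 0, "tz": 0, "rx": 0, "ry": 0, "rz": 0}, {"tx": 0, "ty": 0, "tz": 0, "rx": 0, "ry": 0, "rz": 0}, {"tx": 0, "ty": 0, "tz": 0, "rx": 0, "ry": 0, "rz": 0}, {"tx": 0, "ty": 0, "tz": 0, "rx": 0, "ry": 0, "rz": 0}, {"tx": 0, "ty": 0, "tz": -0.06, "rx": 0, "ry": 0, "rz": 0}, {"tx": 0, "ty": 0, "tz": -0.16, "rx": 0, "ry": 0, "rz": 0}, {"tx": 0, "ty": 0, "tz": -0.28, "rx": 0, "ry": 0, "rz": 0}, {"tx": 0, "ty": 0, "tz": -0.4, "rx": 0, "ry": 0, "rz": 0}], "claw": -1}}

```text
time: 35.1
position: [663.5, -62.1, 282.9]
tool_rot: [[-0.891, -0.0, 0.454], [-0.001, 1.0, -0.001], [-0.454, -0.001, -0.891]]
contact_force: [0.2, -0.1, -0.7]
opening: 0.999
finger_force: 0.0
```

Emit:
{"method": "jog_arm", "body": {"steps": [{"tx": 0.08, "ty": 0, "tz": 0.01, "rx": 0, "ry": 0, "rz": 0}, {"tx": 0.2, "ty": 0, "tz": 0.02, "rx": 0, "ry": 0, "rz": 0}, {"tx": 0.32, "ty": 0, "tz": 0.04, "rx": 0, "ry": 0, "rz": 0}, {"tx": 0.44, "ty": 0, "tz": 0.06, "rx": 0, "ry": 0, "rz": 0}, {"tx": 0.56, "ty": 0, "tz": 0.08, "rx": 0, "ry": 0, "rz": 0}, {"tx": 0.68, "ty": 0, "tz": 0.09, "rx": 0, "ry": 0, "rz": 0}, {"tx": 0.8, "ty": 0, "tz": 0.11, "rx": 0, "ry": 0, "rz": 0}, {"tx": 0.92, "ty": 0, "tz": 0.13, "rx": 0, "ry": 0, "rz": 0}]}}

```text
time: 36.1
position: [587.1, -62.2, 228.0]
tool_rot: [[-0.891, -0.0, 0.454], [-0.0, 1.0, -0.001], [-0.454, -0.001, -0.891]]
contact_force: [0.2, 0.7, -0.2]
opening: 0.999
finger_force: 0.0
```

```bash
python3 - <<'E'
from p import *
sh()
for n in ('scene','top','wrist'):
    c=shot(n);W=cloud(c);hsv=cv2.cvtColor(c['img'],cv2.COLOR_RGB2HSV)
    x,y,z=[W[...,i] for i in range(3)]
    s=(x-473.3)*C+(z-35)*S;h=-(x-473.3)*S+(z-35)*C
    k=(hsv[...,0]>20)&(hsv[...,0]<34)&(hsv[...,1]>150)&(hsv[...,2]>80)&(s>200)&(s<320)&(h>30)&(abs(y+62)<30)
    print(n,k.sum(), [np.percentile(a[k],[2,50,98]).round(1) for a in (s,h,y)] if k.any() else '')
    k=((hsv[...,0]<5)|(hsv[...,0]>174))&(hsv[...,1]>170)&(abs(y+62.5)<25)&(h>30)&(s>80)&(s<200)
    print(n,'red',k.sum(), [np.percentile(a[k],[2,50,98]).round(1) for a in (s,h,y)] if k.any() else '')
E
python3 pl.py 130,80,27,0 48,80,27,0
```

```text
s 203.9495831731251 h 92.81478330548855 y -62.23144874750574 f [ 0.2  0.7 -0.2] 36.1
scene 35 [array([283. , 291.7, 301.8]), array([53.8, 58.8, 63.9]), array([-71.3, -65.4, -58.5])]
scene red 20 [array([111.7, 118.5, 123.3]), array([45.9, 59.4, 63.9]), array([-72.3, -67.7, -62.6])]
top 43 [array([287.1, 298.4, 306.8]), array([52.2, 60.6, 66.4]), array([-66.9, -62.1, -57.3])]
top red 0 
wrist 0 
wrist red 596 [array([111.3, 118.2, 124.5]), array([59.9, 61.5, 63. ]), array([-69.2, -63. , -56.9])]
[ 0.79  0.41 -0.98  2.05  0.83  0.5   0.84]
s 204.1162560639416 h 92.85010082378236 y -62.32539518575883 f [ 0.1 -0.3  1.5] 36.25
t [ 0.716 -0.001  0.231] r [-0.0004 -0.0003  0.0003]
t [ 1.528 -0.     0.346] r [-0.0004 -0.0003  0.0003]
```

Emit:
{"method": "jog_arm", "body": {"steps": [{"tx": 0.08, "ty": 0, "tz": 0.02, "rx": 0, "ry": 0, "rz": 0}, {"tx": 0.18, "ty": 0, "tz": 0.04, "rx": 0, "ry": 0, "rz": 0}, {"tx": 0.28, "ty": 0, "tz": 0.06, "rx": 0, "ry": 0, "rz": 0}, {"tx": 0.38, "ty": 0, "tz": 0.08, "rx": 0, "ry": 0, "rz": 0}, {"tx": 0.48, "ty": 0, "tz": 0.1, "rx": 0, "ry": 0, "rz": 0}, {"tx": 0.58, "ty": 0, "tz": 0.12, "rx": 0, "ry": 0, "rz": 0}, {"tx": 0.68, "ty": 0, "tz": 0.14, "rx": 0, "ry": 0, "rz": 0}, {"tx": 0.78, "ty": 0, "tz": 0.17, "rx": 0, "ry": 0, "rz": 0}]}}

```text
time: 37.25
position: [525.4, -62.3, 177.6]
tool_rot: [[-0.891, -0.0, 0.454], [-0.0, 1.0, -0.001], [-0.454, -0.001, -0.891]]
contact_force: [-0.1, -0.2, 0.2]
opening: 1.006
finger_force: 0.0
```

```bash
python3 pl.py 50,65,27,0 50,24,27,0
python3 - <<'E'
from path import *
o=bot.get_obs(); q=o['joints'];p=o['position'];R=o['tool_rot']
for t in (22,25,27):
    q1,e1=run(q,p,R,rail(50,65),Rt(t)); q2,e2=run(q1,rail(50,65),Rt(t),rail(50,24),Rt(t)); print(t,q1.round(2),e1,q2.round(2),e2)
E
```

```text
[ 0.69  0.35 -0.78  2.26  1.07  0.28  0.59]
s 124.49460741561262 h 86.89755265914147 y -62.25829822577361 f [-0.1 -0.2  0.2] 37.25
t [ 0.707 -0.002  0.321] r [-0.0002 -0.0001  0.0002]
t [ 0.65  -0.002  0.727] r [-0.0002 -0.0001  0.0002]
22 [ 0.53  0.4  -0.57  2.37  1.4   0.2   0.25] 9.309776683736574e-07 [ 0.53  0.51 -0.62  2.36  1.73  0.28 -0.07] 2.729309957673918e-07
25 [ 0.64  0.43 -0.72  2.42  1.79  0.27 -0.14] 8.284347665615461e-07 [ 0.64  0.56 -0.78  2.4   1.92  0.4  -0.27] 9.446309564145128e-08
27 [ 0.71  0.46 -0.84  2.45  1.92  0.35 -0.28] 5.671845887616945e-07 [ 0.69  0.59 -0.87  2.43  2.01  0.47 -0.35] 6.049820460893204e-08
```

Emit:
{"method": "jog_arm", "body": {"steps": [{"tx": 0.08, "ty": 0, "tz": 0.03, "rx": 0, "ry": 0, "rz": 0}, {"tx": 0.17, "ty": 0, "tz": 0.07, "rx": 0, "ry": 0, "rz": 0}, {"tx": 0.27, "ty": 0, "tz": 0.12, "rx": 0, "ry": 0, "rz": 0}, {"tx": 0.37, "ty": 0, "tz": 0.16, "rx": 0, "ry": 0, "rz": 0}, {"tx": 0.47, "ty": 0, "tz": 0.21, "rx": 0, "ry": 0, "rz": 0}, {"tx": 0.57, "ty": 0, "tz": 0.25, "rx": 0, "ry": 0, "rz": 0}, {"tx": 0.66, "ty": 0, "tz": 0.3, "rx": 0, "ry": 0, "rz": 0}, {"tx": 0.707, "ty": 0, "tz": 0.32, "rx": 0, "ry": 0, "rz": 0}]}}

```text
time: 38.25
position: [476.7, -62.1, 116.7]
tool_rot: [[-0.892, -0.001, 0.453], [-0.001, 1.0, 0.0], [-0.453, -0.0, -0.892]]
contact_force: [0.6, -0.1, -0.2]
opening: 0.998
finger_force: 0.0
```

```bash
python3 pl.py 50,24,27,0; python3 post.py
```

```text
[ 0.68  0.44 -0.78  2.45  1.96  0.32 -0.31]
s 49.69615451173471 h 64.97365777395767 y -62.14223947146232 f [ 0.6 -0.1 -0.2] 38.25
t [-0.061 -0.004  0.405] r [ 0.     -0.0005  0.0002]
s 49.69615451173471 h 64.97365777395767 y -62.14223947146232 f [ 0.6 -0.1 -0.2] 38.25
wrist 10030 s [ -3.7 100.9] y [-80.7 -40.8] h [ 9.8 38.5] rect [ 56.6 -60.7] [124.1  42.3] 1.6964908838272095 apex [3.000e-03 3.677e+01]
 red s [109.4 110.6 111.9] h [38.  44.3] y [-67.  -58.3] 82
scene 355 s [ -3.6 106. ] y [-84.8 -44.2] h [ 5.8 39.8] rect [ 56.4 -63.9] [123.6  41.7] 1.933544635772705 apex [-0.    36.245]
 red s [111.9 118.3 123.2] h [48.7 63. ] y [-72.6 -60.2] 23
```

Emit:
{"method": "jog_arm", "body": {"steps": [{"tx": -0.01, "ty": 0.003, "tz": 0.06, "rx": 0, "ry": 0, "rz": 0}, {"tx": -0.02, "ty": 0.006, "tz": 0.12, "rx": 0, "ry": 0, "rz": 0}, {"tx": -0.03, "ty": 0.006, "tz": 0.19, "rx": 0, "ry": 0, "rz": 0}, {"tx": -0.038, "ty": 0.006, "tz": 0.25, "rx": 0, "ry": 0, "rz": 0}, {"tx": -0.046, "ty": 0.006, "tz": 0.31, "rx": 0, "ry": 0, "rz": 0}, {"tx": -0.053, "ty": 0.006, "tz": 0.36, "rx": 0, "ry": 0, "rz": 0}, {"tx": -0.058, "ty": 0.006, "tz": 0.39, "rx": 0, "ry": 0, "rz": 0}, {"tx": -0.06, "ty": 0.006, "tz": 0.405, "rx": 0, "ry": 0, "rz": 0}]}}

```text
time: 39.35
position: [501.3, -61.7, 83.8]
tool_rot: [[-0.891, -0.0, 0.454], [-0.001, 1.0, -0.001], [-0.454, -0.001, -0.891]]
contact_force: [0.3, 1.0, 0.7]
opening: 1.0
finger_force: 0.0
```

Emit:
{"method": "jog_arm", "body": {"steps": [{"tx": 0, "ty": 0, "tz": 0, "rx": 0, "ry": 0, "rz": 0}, {"tx": 0, "ty": 0, "tz": 0, "rx": 0, "ry": 0, "rz": 0}, {"tx": 0, "ty": 0, "tz": 0, "rx": 0, "ry": 0, "rz": 0}, {"tx": 0, "ty": 0, "tz": 0, "rx": 0, "ry": 0, "rz": 0}, {"tx": 0, "ty": 0, "tz": 0, "rx": 0, "ry": 0, "rz": 0}, {"tx": 0, "ty": 0, "tz": 0, "rx": 0, "ry": 0, "rz": 0}, {"tx": 0, "ty": 0, "tz": 0, "rx": 0, "ry": 0, "rz": 0}, {"tx": 0, "ty": 0, "tz": 0, "rx": 0, "ry": 0, "rz": 0}], "claw": 1}}

```text
time: 40.35
position: [501.0, -61.6, 84.5]
tool_rot: [[-0.891, -0.001, 0.454], [-0.002, 1.0, -0.001], [-0.454, -0.002, -0.891]]
contact_force: [-4.6, 0.6, 9.8]
opening: 0.451
finger_force: 59.0
```

```bash
python3 pl.py 50,24,27,0 50,70,27,0
```

```text
[ 0.66  0.57 -0.82  2.43  2.04  0.44 -0.38]
s 51.06308754514991 h 24.675118864287235 y -61.61236303088431 f [-4.6  0.6  9.8] 40.35
t [ 0.01  -0.009  0.008] r [-0.0003  0.0001  0.0005]
t [ 0.073 -0.009 -0.447] r [-0.0003  0.0001  0.0005]
```

Emit:
{"method": "jog_arm", "body": {"steps": [{"tx": 0.003, "ty": 0, "tz": -0.02, "rx": 0, "ry": 0, "rz": 0}, {"tx": 0.007, "ty": 0, "tz": -0.05, "rx": 0, "ry": 0, "rz": 0}, {"tx": 0.014, "ty": 0, "tz": -0.1, "rx": 0, "ry": 0, "rz": 0}, {"tx": 0.022, "ty": 0, "tz": -0.16, "rx": 0, "ry": 0, "rz": 0}, {"tx": 0.032, "ty": 0, "tz": -0.23, "rx": 0, "ry": 0, "rz": 0}, {"tx": 0.043, "ty": 0, "tz": -0.31, "rx": 0, "ry": 0, "rz": 0}, {"tx": 0.055, "ty": 0, "tz": -0.39, "rx": 0, "ry": 0, "rz": 0}, {"tx": 0.068, "ty": 0, "tz": -0.48, "rx": 0, "ry": 0, "rz": 0}]}}

```text
time: 41.35
position: [472.7, -61.7, 124.0]
tool_rot: [[-0.891, -0.0, 0.453], [-0.0, 1.0, -0.001], [-0.453, -0.001, -0.891]]
contact_force: [0.3, 0.3, -1.0]
opening: 0.446
finger_force: 60.8
```

Run:
```python
from path import *
from post import post
from p import *
sh(); post('scene'); post('wrist')
from p import plan
# board target: centre (485.2,-302.6); post level needs tool tilt 27-35=-8; board axes yaw -9.4
o=bot.get_obs(); q=o['joints'];p=o['position'];R=o['tool_rot']
c=np.array([485.,-302.6,60.])
for yaw in (0,-30,-60,30):
  Rb=Ro.from_euler('z',yaw,degrees=True).as_matrix()@Rt(-8)
  w=p+np.array([-10,0,40]); q1,e1=run(q,p,R,w,Rt(10)); m=np.array([480,-180,170]);q2,e2=run(q1,w,Rt(10),m,Rb); q3,e3=run(q2,m,Rb,c,Rb)
  print(yaw,e1,q1.round(2),e2,q2.round(2),e3,q3.round(2))
```

```text
s 50.52952763711512 h 73.24901005802573 y -61.74819134510381 f [ 0.3  0.3 -1. ] 41.35
scene 70 s [ -4.6 112.6] y [-86.  -43.1] h [10.2 59.7] rect [ 54.6 -63.1] [119.5  43.5] 1.3796550035476685 apex [ -2.106 260.113]
 red s [111.9 117.8 123.1] h [45.9 65.5] y [-73.9 -59.5] 23
wrist 729 s [-5.  96.7] y [-81.9 -40.2] h [29.9 60. ] rect [ 46.6 -61.3] [104.1  42.4] 1.4765231609344482 apex [ 4.722 49.962]
0 1.5609749916595774e-07 [ 0.89  0.47 -1.13  2.16  0.73  0.72  0.86] 1.0828830341366529e-07 [ 0.93  0.68 -1.08  1.79  0.62  1.22  1.2 ] 1.2421437179337802e-08 [ 1.02  0.87 -0.96  1.75  0.8   1.13  1.31]
-30 1.5609749916595774e-07 [ 0.89  0.47 -1.13  2.16  0.73  0.72  0.86] 9.659690477809198e-08 [ 0.92  0.64 -0.97  1.79  0.5   1.15  0.82] 1.2434688571906543e-08 [ 1.    0.84 -0.86  1.73  0.67  1.06  0.93]
-60 1.5609749916595774e-07 [ 0.89  0.47 -1.13  2.16  0.73  0.72  0.86] 7.288788890586855e-08 [ 0.92  0.59 -0.87  1.81  0.38  1.04  0.43] 1.3206510654804587e-08 [ 1.    0.8  -0.76  1.75  0.53  0.95  0.55]
30 1.5609749916595774e-07 [ 0.89  0.47 -1.13  2.16  0.73  0.72  0.86] 8.941251898086241e-08 [ 0.94  0.71 -1.19  1.83  0.74  1.27  1.59] 1.2505428347895497e-08 [ 1.04  0.9  -1.07  1.8   0.94  1.18  1.69]
```

Run:
```python
from path import *
from p import plan
plan(np.array([475,-145,185.]),Rt(10))
```

```text
t [-0.294 -0.832 -0.528] r [-0.0006  0.0945  0.0002]
```

Emit:
{"method": "jog_arm", "body": {"steps": [{"tx": -0.02, "ty": 0, "tz": -0.08, "rx": 0, "ry": 0, "rz": 0}, {"tx": -0.06, "ty": -0.06, "tz": -0.16, "rx": 0, "ry": 0.01, "rz": 0}, {"tx": -0.1, "ty": -0.16, "tz": -0.22, "rx": 0, "ry": 0.024, "rz": 0}, {"tx": -0.14, "ty": -0.29, "tz": -0.28, "rx": 0, "ry": 0.038, "rz": 0}, {"tx": -0.18, "ty": -0.42, "tz": -0.34, "rx": 0, "ry": 0.052, "rz": 0}, {"tx": -0.22, "ty": -0.55, "tz": -0.4, "rx": 0, "ry": 0.066, "rz": 0}, {"tx": -0.26, "ty": -0.69, "tz": -0.47, "rx": 0, "ry": 0.08, "rz": 0}, {"tx": -0.294, "ty": -0.832, "tz": -0.528, "rx": 0, "ry": 0.0945, "rz": 0}]}}

```text
time: 42.45
position: [475.3, -145.8, 184.2]
tool_rot: [[-0.985, 0.001, 0.171], [0.001, 1.0, -0.0], [-0.171, -0.0, -0.985]]
contact_force: [0.7, -0.2, -1.5]
opening: 0.445
finger_force: 60.8
```

Run:
```python
from path import *
from p import plan
print(bot.get_obs()['joints'].round(2)); plan(np.array([482,-240,140.]),Rt(-8))
```

```text
[ 1.02  0.46 -1.06  2.06  0.59  0.75  1.2 ]
t [ 0.009 -0.942  0.448] r [-0.0001  0.0993 -0.0002]
```

Emit:
{"method": "jog_arm", "body": {"steps": [{"tx": 0, "ty": -0.12, "tz": 0.05, "rx": 0, "ry": 0.012, "rz": 0}, {"tx": 0, "ty": -0.24, "tz": 0.1, "rx": 0, "ry": 0.025, "rz": 0}, {"tx": 0, "ty": -0.36, "tz": 0.16, "rx": 0, "ry": 0.038, "rz": 0}, {"tx": 0.005, "ty": -0.48, "tz": 0.22, "rx": 0, "ry": 0.05, "rz": 0}, {"tx": 0.005, "ty": -0.6, "tz": 0.28, "rx": 0, "ry": 0.062, "rz": 0}, {"tx": 0.009, "ty": -0.72, "tz": 0.34, "rx": 0, "ry": 0.075, "rz": 0}, {"tx": 0.009, "ty": -0.84, "tz": 0.4, "rx": 0, "ry": 0.087, "rz": 0}, {"tx": 0.009, "ty": -0.942, "tz": 0.448, "rx": 0, "ry": 0.1, "rz": 0}]}}

```text
time: 43.45
position: [482.2, -239.8, 139.3]
tool_rot: [[-0.99, 0.0, -0.142], [0.0, 1.0, -0.001], [0.142, -0.001, -0.99]]
contact_force: [0.5, 0.4, -0.6]
opening: 0.447
finger_force: 60.8
```

Run:
```python
from path import *
from p import plan
print(bot.get_obs()['joints'].round(2)); plan(np.array([484,-302.6,65.]),Rt(-8))
c=shot('wrist');W=cloud(c);hsv=cv2.cvtColor(c['img'],cv2.COLOR_RGB2HSV)
x,y,z=[W[...,i] for i in range(3)]
t=bot.get_obs()['position']
m=(hsv[...,0]>10)&(hsv[...,0]<30)&(abs(y-t[1])<5)&(abs(x-t[0])<60)&(z>t[2]-30)&(z<t[2]+40)
print('apex',np.polyfit(x[m],z[m],1),np.percentile(x[m],[1,99])-t[0],np.percentile(z[m]-t[2],[5,50,95]))
```

```text
[ 0.93  0.7  -0.93  1.76  0.61  1.16  1.34]
t [-0.123 -0.628  0.733] r [-0.0003 -0.0008 -0.0001]
apex [4.60578315e-02 1.28666758e+02] [-51.1370055   32.23594116] [ 8.9607684  13.03875014 14.3240502 ]
```

Emit:
{"method": "jog_arm", "body": {"steps": [{"tx": -0.015, "ty": -0.08, "tz": 0.09, "rx": 0, "ry": 0, "rz": 0}, {"tx": -0.03, "ty": -0.16, "tz": 0.18, "rx": 0, "ry": 0, "rz": 0}, {"tx": -0.046, "ty": -0.24, "tz": 0.27, "rx": 0, "ry": 0, "rz": 0}, {"tx": -0.06, "ty": -0.32, "tz": 0.37, "rx": 0, "ry": 0, "rz": 0}, {"tx": -0.08, "ty": -0.4, "tz": 0.46, "rx": 0, "ry": 0, "rz": 0}, {"tx": -0.092, "ty": -0.48, "tz": 0.55, "rx": 0, "ry": 0, "rz": 0}, {"tx": -0.11, "ty": -0.56, "tz": 0.65, "rx": 0, "ry": 0, "rz": 0}, {"tx": -0.123, "ty": -0.628, "tz": 0.733, "rx": 0, "ry": 0, "rz": 0}]}}

```text
time: 44.5
position: [484.4, -302.6, 64.9]
tool_rot: [[-0.99, 0.0, -0.14], [0.0, 1.0, -0.001], [0.14, -0.001, -0.99]]
contact_force: [-0.6, -0.5, -0.2]
opening: 0.448
finger_force: 60.8
```

Emit:
{"method": "jog_arm", "body": {"steps": [{"tx": -0.006, "ty": 0, "tz": 0.05, "rx": 0, "ry": 0, "rz": 0}, {"tx": -0.013, "ty": 0, "tz": 0.1, "rx": 0, "ry": 0, "rz": 0}, {"tx": -0.02, "ty": 0, "tz": 0.15, "rx": 0, "ry": 0, "rz": 0}, {"tx": -0.027, "ty": 0, "tz": 0.19, "rx": 0, "ry": 0, "rz": 0}, {"tx": -0.032, "ty": 0, "tz": 0.22, "rx": 0, "ry": 0, "rz": 0}, {"tx": -0.035, "ty": 0, "tz": 0.245, "rx": 0, "ry": 0, "rz": 0}, {"tx": -0.037, "ty": 0, "tz": 0.26, "rx": 0, "ry": 0, "rz": 0}, {"tx": -0.038, "ty": 0, "tz": 0.265, "rx": 0, "ry": 0, "rz": 0}]}}

```text
time: 45.5
position: [484.5, -302.1, 38.9]
tool_rot: [[-0.99, -0.0, -0.14], [0.0, 1.0, -0.001], [0.14, -0.001, -0.99]]
contact_force: [0.4, 0.1, -0.5]
opening: 0.444
finger_force: 60.8
```

Emit:
{"method": "jog_arm", "body": {"steps": [{"tx": 0, "ty": 0, "tz": 0, "rx": 0, "ry": 0, "rz": 0}, {"tx": 0, "ty": 0, "tz": 0, "rx": 0, "ry": 0, "rz": 0}, {"tx": 0, "ty": 0, "tz": 0, "rx": 0, "ry": 0, "rz": 0}, {"tx": 0, "ty": 0, "tz": 0, "rx": 0, "ry": 0, "rz": 0}, {"tx": 0, "ty": 0, "tz": 0, "rx": 0, "ry": 0, "rz": 0}, {"tx": 0, "ty": 0, "tz": 0, "rx": 0, "ry": 0, "rz": 0}, {"tx": 0, "ty": 0, "tz": 0, "rx": 0, "ry": 0, "rz": 0}, {"tx": 0, "ty": 0, "tz": 0, "rx": 0, "ry": 0, "rz": 0}], "claw": -1}}

```text
time: 46.5
position: [484.5, -302.0, 38.9]
tool_rot: [[-0.99, -0.0, -0.14], [-0.0, 1.0, -0.001], [0.14, -0.001, -0.99]]
contact_force: [-0.6, -0.2, -0.4]
opening: 1.001
finger_force: 0.0
```

Emit:
{"method": "jog_arm", "body": {"steps": [{"tx": 0, "ty": 0, "tz": -0.05, "rx": 0, "ry": 0, "rz": 0}, {"tx": 0, "ty": 0, "tz": -0.14, "rx": 0, "ry": 0, "rz": 0}, {"tx": 0, "ty": 0, "tz": -0.26, "rx": 0, "ry": 0, "rz": 0}, {"tx": 0, "ty": 0, "tz": -0.4, "rx": 0, "ry": 0, "rz": 0}, {"tx": 0, "ty": 0, "tz": -0.54, "rx": 0, "ry": 0, "rz": 0}, {"tx": 0, "ty": 0, "tz": -0.68, "rx": 0, "ry": 0, "rz": 0}, {"tx": 0, "ty": 0, "tz": -0.82, "rx": 0, "ry": 0, "rz": 0}, {"tx": 0, "ty": 0, "tz": -0.95, "rx": 0, "ry": 0, "rz": 0}]}}

```text
time: 47.5
position: [498.0, -301.9, 134.0]
tool_rot: [[-0.99, -0.0, -0.139], [0.0, 1.0, -0.001], [0.139, -0.001, -0.99]]
contact_force: [0.8, -0.2, 0.5]
opening: 0.998
finger_force: 0.0
```

Run:
```python
from h import *
a=shot('scene');b=shot('wrist')
cv2.imwrite('pics/c6.png',np.hstack([cv2.resize(a['img'][150:380,180:420],(417,400)),cv2.resize(b['img'],(380,400))])[...,::-1])
W=cloud(b); x,y,z=[W[...,i] for i in range(3)]
m=(z>18)&(z<58)&(abs(x-485)<85)&(abs(y+302)<60)
r=cv2.minAreaRect(W[m][:,:2].astype(np.float32)); print(r,np.percentile(z[m],99))
m=(z>45)&(z<58)&(abs(x-485)<85)&(abs(y+302)<60); print(np.polyfit(x[m],z[m],1))
```

```text
((484.0399475097656, -301.5418395996094), (100.00769805908203, 41.11045455932617), 0.5108106732368469) 50.52321950165604
[-5.05832119e-04  4.86924931e+01]
```

View pics/c6.png

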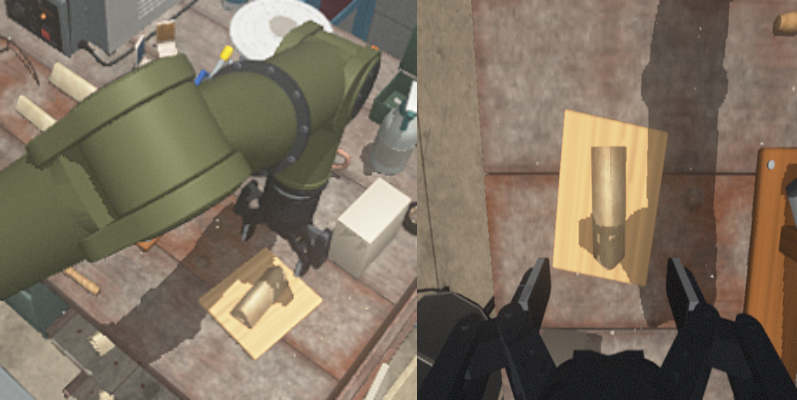

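The post lies flat and level in the middle of the board, at (608,205) in the wrist half. The yellow lever is thrown at (225,55), and the gripper is clear.

```bash
python3 -c "
from rig import bot
print(bot.sign_off())"
```

```text
the job is handed in; nothing more can be done
None
```

I handed the job in at about 47.6 s: the 100 mm post lies level within about 2 mm of the ware board's middle, the stop is still at its roughly 100 mm setting, and the cam lever is at its locked end. The robot touches nothing, and it went nowhere near the mug or the other two posts. The hand-in call returned no verdict.

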